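# Refill the bottle dispenser and hook its cover back on

## Robot

A 6-joint arm with a two-finger parallel gripper is mounted at the origin on the work surface; the furniture and walls round the work are solid. World frame = base frame: x ahead of the robot, y to its left, z up, the work surface at z = 0. Lengths are in m, angles in rad, forces in N, time in s.
With the tool pointing down it reaches from about 0.15 to 0.775 m from the base axis. Payload 6.1 kg.
Tool frame: the origin (TCP) lies at the very end of the fingers, on their centre line; the grasp point (between the pads) lies 19 mm behind it (r.grip_point_offset is the distance from the TCP to the grasp point, in m); z points along the fingers, y is the direction in which the jaws open and shut (so a half turn about z gives the same grasp; the last joint's range is limited). The gripper opens to 85 mm and grips with 20 to 120 N. Pads are 22 mm wide; open, the fingers measure 114 mm over their backs; the gripper's body (76 mm by 85 mm) begins 54 mm behind the grasp point. The pads swing forward as they close: fully open they stand 13 mm farther back than shut.
Start: joints at [1.305, 0.126, -0.04, 1.405, 0, 1.571], TCP at [0.138, 0.507, 0.231] pointing down, gripper open.
Joint ranges: [-2.72, 2.72], [-0.95, 1.95], [-1.27, 1.35], [-1.78, 2.02], [-1.46, 1.47], [-3.14, 3.14]. Speed limits (rad/s): [2.39, 2.39, 3.01, 3.14, 3.14, 3.14].

## Interface

Orientations are given as a unit quaternion [x, y, z, w].
In Python, from workcell import r, optics gives the robot as it stands.
- The arm moves only by the shell command python3 -m inch 'ROWS' [OPENING] [FORCE]. ROWS is JSON, one flat list of numbers, 4 for each row, row after row: the shift along the tool's x, y, z in mm, then the turn about the tool's z in degrees. In form: [x, y, z, turn, x, y, z, turn, ...]. A call has 1 to 12 rows; each row shifts and turns the commanded pose from where the row before left it, along the tool's axes as they then stand; what a row does not reach is not made up. A row lasts 1/12 s, in which the tool goes at most 41.7 mm and 7.16 degrees, less where a joint would pass 70% of its speed; a pose out of reach is approached as far as the arm can. A call with a gripper value outside its range is refused whole. OPENING is the closure in counts, from 0 (fully open) to 255 (shut), set as the call begins (- or left out, the last holds). The fingers move at their own pace and stop on an object; FORCE is the grip in N (left out, the last holds). Time passes only in rows, so rows that do not move let the fingers close. It gives the time, the measured TCP pose, the force and the opening at its end, in the units of the state.
- r.get_obs(): the state, without advancing time (a new reading comes with each control period).
- optics.read_camera(name): name is "scene" or "top"; returns a dict with "img" (384x512x3 uint8, red, green, blue), "K" (3x3 intrinsics, pixels), "dist" ([k1, k2, p1, p2, k3] as OpenCV has them; the pictures are not rectified), "pose" (4x4, takes a point from camera to world coordinates). Camera axes: x right, y up, looking along -z (the intrinsics and any distortion apply to the point x, -y, -z); pixel columns grow to the right and rows downward; lengths in m; the calibration is good to about 2 mm. A picture is of the moment at which its call begins. There is no depth.
- r.job_done(): hands the job in, once; it reports no verdict.
The state is a dict: "t": time; "joints": joint angles; "joint_vel": joint speeds; "joint_torque": joint torques, N m; "tcp_pos": TCP position; "orientation": TCP orientation; "contact_force": force on the tool from outside, world axes, zero at the start; "ft_torque": the same for the moment, N m; "grip_width": finger opening in m.
Only numpy, scipy, OpenCV 4.12 (cv2) and the standard library are available. Lean on these libraries where they do the work, as an engineer would, in place of code of your own. Each camera call takes 0.05 s, during which the arm holds its last target.

## Task

Refill the sloping bottle dispenser: lift its loose cover off and lay it aside, then load every bottle from the tray one by one into the channel, lying across it with its cap to the left, so that they roll down to the front in a row. Then put the cover back: hook its lip under the ledge at the low end with the top edge still raised, swing the top edge down so that the cover lies flush on the side walls in front of the rear catches, and let go; leave the stapler where it is.

Things in the scene. Friction and masses are not known exactly. Their poses are not given: they have to be found in the camera images.
- channel: Sloping channel of the aluminium dispenser fixed to the table (250 x 170 mm base, 140 mm high). Origin: middle of the floor at the inner face of the low front stop (30 mm high). x runs 15 degrees up the slope, away from the robot, y to the left, z square to the floor. Side walls: inner faces y = +-47.5 mm, 6 thick, 50 high from x = 36 to 262 mm (30 before that); far end open.
- ledge (a point): Middle of the ledge's far edge, at wall-top height (x 58, y 0, z 50 mm in the channel; same axes). The ledge, a bar right across, spans channel x 44 to 58, z 60 to 66 mm: the slot under it, above the wall tops, is 10 mm high, closed in front at x = 44 and at the sides by posts at y = +-63 mm. Bottles roll under it freely. The cover's lip goes in here, towards the robot.
- catch (a point): Middle between the two rear catches, at wall-top height (x 253, y 0, z 50 mm in the channel; same axes). On each wall stands a round catch, from x = 253 to 263 mm, top at z = 58 mm. The shut cover lies on the wall tops between the slot's front end and the catches with 5 mm of play, so the lip must go in while the top edge is held up; the top edge then comes down in front of the catches.
- cover: Loose grey cover plate, 204 mm long (x), 118 wide (y), 6 thick, about 250 g, flat underneath. Origin: middle of the underside; z out of the upper face. Its lip, the last 16 mm at the -x end, is 3 mm thick, flush with the underside. A black grip rib stands across the upper face: 14 mm thick along x, 70 long along y, z = 6 to 42 mm, middle at x = 35 mm. At the start it is shut on the dispenser.
- cover_grip (a point): Middle of the cover's grip rib (24 mm above the cover's underside), axes as the cover; pinch it across its 14 mm (along x).
- cover_lip (a point): Middle of the edge of the cover's lip, on the underside (x = -102 mm in the cover's frame).
- cover_top (a point): Middle of the cover's other (top) edge, on the underside (x = +102 mm in the cover's frame).
- tray: Shallow fixed grey tray left of the dispenser, 310 x 290 mm, floor 5 mm and rim 12 mm above the table; origin under its middle. The bottles lie in it. The table to the right of the dispenser, round x = 0.46, y = -0.38 m, is clear for 110 mm each way along x and 70 mm along y: room to lay the cover.
- b1_mid (a point): White bottle, 40 mm across, 88 mm long, 74 g (cap end: last 19 mm, 38 mm across), lying on its side in the tray at the start; it rolls easily. This point is its centre, z along its axis towards the cap. Only some of the five bottles are present; absent ones read None.
- b1_cap (a point): Middle of the cap's top face of the bottle b1.
- b2_mid (a point): White bottle, 40 mm across, 88 mm long, 74 g (cap end: last 19 mm, 38 mm across), lying on its side in the tray at the start; it rolls easily. This point is its centre, z along its axis towards the cap. Only some of the five bottles are present; absent ones read None.
- b2_cap (a point): Middle of the cap's top face of the bottle b2.
- b3_mid (a point): White bottle, 40 mm across, 88 mm long, 74 g (cap end: last 19 mm, 38 mm across), lying on its side in the tray at the start; it rolls easily. This point is its centre, z along its axis towards the cap. Only some of the five bottles are present; absent ones read None.
- b3_cap (a point): Middle of the cap's top face of the bottle b3.
- b4_mid (a point): White bottle, 40 mm across, 88 mm long, 74 g (cap end: last 19 mm, 38 mm across), lying on its side in the tray at the start; it rolls easily. This point is its centre, z along its axis towards the cap. Only some of the five bottles are present; absent ones read None.
- b4_cap (a point): Middle of the cap's top face of the bottle b4.
- b5_mid (a point): White bottle, 40 mm across, 88 mm long, 74 g (cap end: last 19 mm, 38 mm across), lying on its side in the tray at the start; it rolls easily. This point is its centre, z along its axis towards the cap. Only some of the five bottles are present; absent ones read None.
- b5_cap (a point): Middle of the cap's top face of the bottle b5.
- stapler: Blue desk stapler, 129 mm long, 30 wide, 43 high, beyond the clear space right of the dispenser; origin under its middle. A bystander.
Not all that is in view belongs to the job. Leave any green look-alike of the cover alone.

How it is judged:
On the way, in this order (a step that is already met when the one before it is completed fails the run):
1. the cover is off the dispenser (distance between cover_lip and ledge above 0.12 m), for 0.2 s.
2. every bottle present lies in the channel, cap to the left, at rest in the row at the low end (x of b1_mid in the frame of channel between 0.005 and 0.17 m and z of b1_mid in the frame of channel between 0.01 and 0.03 m and y of each of b1_cap, b2_cap, b3_cap, b4_cap, b5_cap in the frame of channel above 0.025 m and x of b2_mid in the frame of channel between 0.005 and 0.17 m and z of b2_mid in the frame of channel between 0.01 and 0.03 m and x of b3_mid in the frame of channel between 0.005 and 0.17 m and z of b3_mid in the frame of channel between 0.01 and 0.03 m and x of b4_mid in the frame of channel between 0.005 and 0.17 m and z of b4_mid in the frame of channel between 0.01 and 0.03 m and x of b5_mid in the frame of channel between 0.005 and 0.17 m and z of b5_mid in the frame of channel between 0.01 and 0.03 m), for 0.5 s.
3. the cover's lip is under the ledge while its top edge is still raised (x of cover_lip in the frame of ledge between -0.02 and -0.005 m and z of cover_lip in the frame of ledge between -0.006 and 0.009 m and angle between the z axis of cover and the z axis of channel, either way round above 0.05 rad), for 0.1 s.
At the end, for the whole second after the job is handed in: Every bottle present lies in the channel cap to the left, its centre within 170 mm of the front stop; the cover's lip is at least 5 mm under the ledge, and the cover lies flat on the walls (within 0.03 rad, top edge within 4 mm of the wall tops and 12 mm of the middle), released and at rest (all of step 2 and x of cover_lip in the frame of ledge between -0.02 and -0.005 m and z of cover_lip in the frame of ledge between -0.006 and 0.009 m and z of cover_top in the frame of ledge between -0.006 and 0.004 m and angle between the z axis of cover and the z axis of channel, either way round below 0.03 rad and z of cover_grip in the frame of channel above 0.06 m and y of cover_top in the frame of channel between -0.012 and 0.012 m and linear speed of cover below 0.02 m/s); the robot touches nothing.
It fails at once if the stapler is pushed more than 5 cm away (distance of stapler from where it was at the start of the episode above 0.05 m).
Of b1, b2, b3, b4, b5 only 3 to 4 are there at a start; the rules pass over those that are not, and their reading is None.
At some moment in a run one of cover may be knocked a few centimetres aside while the robot is not near it.
Once in a run the grip may slacken for a moment while it holds something.
It also fails if it takes over 208 s, if anything falls off the work surface, if the arm or the gripper's body presses on something with over 40 N, if the wrist force passes 120 N, or if a joint passes its speed limit or range.

## Working session

There is one attempt and no reset: what is moved stays moved. The work goes in short steps, Python scripts to look and compute and a shell command to move; the robot and the scene stay as the last step left them, time stands still between calls to the robot, and variables do not carry over. Pictures are saved under pics/ and viewed, and the job is handed in when it is done.

```bash
ls; mkdir -p pics; python3 - <<'E'
from workcell import r, optics
import cv2
print(r.get_obs())
for n in ("scene","top"):
    c=optics.read_camera(n); print(n,c["K"],c["dist"],c["pose"])
    cv2.imwrite(f"pics/a_{n}.png",cv2.cvtColor(c["img"],cv2.COLOR_RGB2BGR))
E
```

```text
pics
{'t': 0.0, 'joints': array([ 1.30500946e+00,  1.26367255e-01, -4.05934006e-02,  1.40539072e+00,
        5.44404516e-05,  1.57079269e+00]), 'joint_vel': array([-5.25307332e-04,  9.59781528e-04, -1.12520684e-03,  7.85418281e-04,
        1.43076704e-05,  7.02887459e-04]), 'joint_torque': array([ 2.91699562e-04, -4.35918760e+01,  3.52921093e+01,  1.71854405e-02,
        1.13707672e-04,  6.08992856e-08]), 'tcp_pos': array([0.13778075, 0.5061847 , 0.23054184]), 'orientation': array([ 1.32500794e-01,  9.91182594e-01, -7.67062606e-04, -1.30005735e-04]), 'contact_force': array([ 0.0989007 ,  0.04455568, -0.09193519]), 'ft_torque': array([ 0.02334223, -0.02314376, -0.04429918]), 'grip_width': 0.08547395633881855}
scene [[435.95871346   0.         251.65637209]
 [  0.         435.95871346 192.76080295]
 [  0.           0.           1.        ]] [-0.16336468  0.          0.          0.          0.        ] [[ 0.77501882  0.36871225 -0.51322227 -0.24135912]
 [-0.63190059  0.46102254 -0.62302477 -0.7671504 ]
 [ 0.00689017  0.80716138  0.59029063  0.88296341]
 [ 0.          0.          0.          1.        ]]
top [[493.05568831   0.         254.32743066]
 [  0.         493.05568831 193.58071498]
 [  0.           0.           1.        ]] [-0.1526733  0.         0.         0.         0.       ] [[-0.02001176  0.98061857 -0.1949019   0.07450733]
 [-0.99977791 -0.0209157  -0.00258083  0.0369087 ]
 [-0.00660732  0.19480697  0.98081935  1.72327502]
 [ 0.          0.          0.          1.        ]]
```

View pics/a_scene.png

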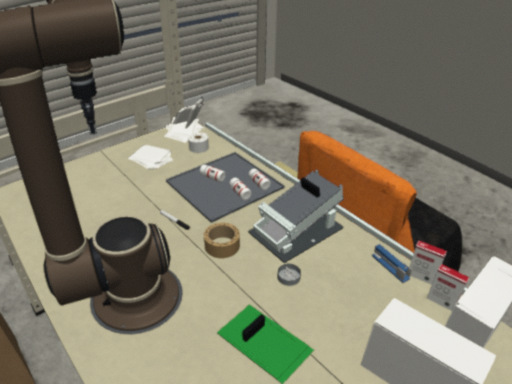

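View pics/a_top.png

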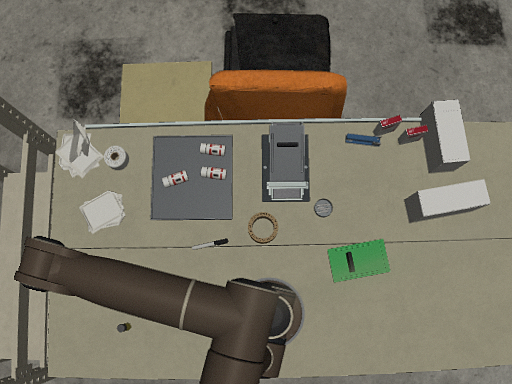

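```bash
python3 - <<'E'
import cv2
a=cv2.imread("pics/a_top.png"); 
cv2.imwrite("pics/z1.png",cv2.resize(a[120:230,145:315],None,fx=4.6,fy=4.6,interpolation=cv2.INTER_CUBIC))
a=cv2.imread("pics/a_scene.png"); 
cv2.imwrite("pics/z2.png",cv2.resize(a[140:260,160:350],None,fx=4.2,fy=4.2,interpolation=cv2.INTER_CUBIC))
E
cat > h.py <<'E'
import numpy as np, cv2
from workcell import r, optics
from scipy.optimize import least_squares
D=np.diag([1,-1,-1.])
def cam(n,save=None):
    c=optics.read_camera(n)
    if save: cv2.imwrite(f"pics/{save}.png",cv2.cvtColor(c["img"],cv2.COLOR_RGB2BGR))
    return c
def proj(c,P):
    P=np.atleast_2d(P); R=c["pose"][:3,:3];t=c["pose"][:3,3]
    q=((P-t)@R)@D
    return cv2.projectPoints(q.reshape(-1,1,3),np.zeros(3),np.zeros(3),c["K"],np.array(c["dist"]))[0].reshape(-1,2)
def unproj(c,uv,z):
    uv=np.array(uv,float).reshape(-1,1,2)
    n=cv2.undistortPoints(uv,c["K"],np.array(c["dist"])).reshape(-1,2)
    d=(np.c_[n,np.ones(len(n))]@D)@c["pose"][:3,:3].T; t=c["pose"][:3,3]
    return t+d*((z-t[2])/d[:,2])[:,None]
c15,s15=np.cos(np.radians(15)),np.sin(np.radians(15))
def chan(p,P):
    "p: x,y,yaw,h0 ; P channel coords -> world"
    P=np.atleast_2d(P)
    x=P[:,0]*c15-P[:,2]*s15; z=P[:,0]*s15+P[:,2]*c15
    c,s=np.cos(p[2]),np.sin(p[2])
    return np.c_[p[0]+c*x-s*P[:,1],p[1]+s*x+c*P[:,1],p[3]+z]
E
```

```text
(no output)
```

View pics/z1.png

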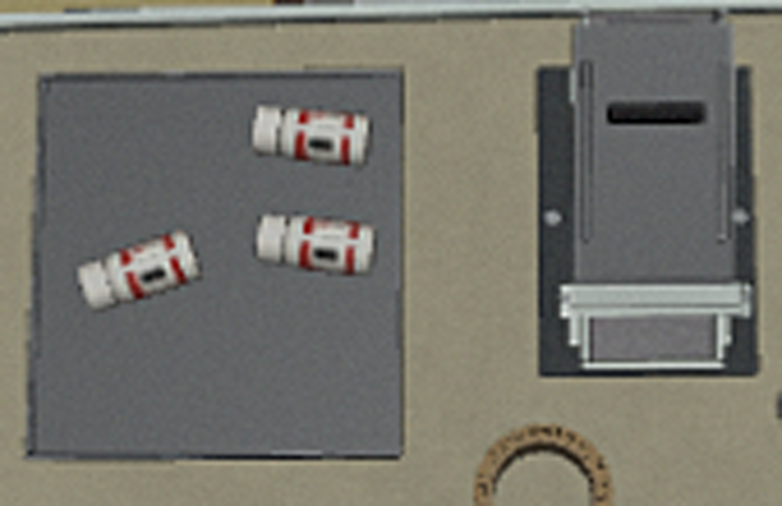

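View pics/z2.png

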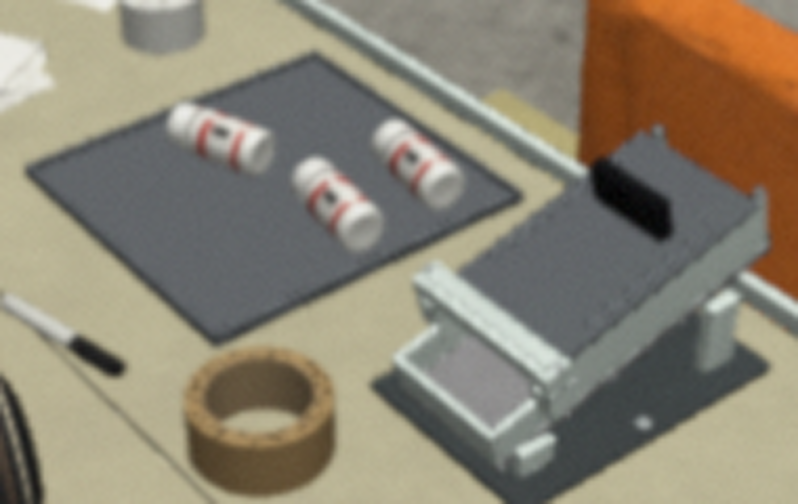

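```bash
cat > fit.py <<'E'
from h import *
T=lambda x,y:(x/4.6+145,y/4.6+120)
S=lambda x,y:(x/4.2+160,y/4.2+140)
c1=cam("top");c2=cam("scene")
obs=[(c1,T(590,360),(0,47.5,0)),(c1,T(720,362),(0,-47.5,0)),
(c1,T(587,14),(258,50.5,58)),(c1,T(718,14),(258,-50.5,58)),
(c2,S(657,130),(258,50.5,58)),(c2,S(759,190),(258,-50.5,58))]
led=[(c1,T(561,286),1),(c1,T(751,286),-1),(c2,S(432,264),1),(c2,S(568,362),-1)]
def f(p):
    e=[]
    for c,uv,P in obs: e+=list(proj(c,chan(p,np.array(P)/1e3))[0]-uv)
    for c,uv,s in led: e+=list(proj(c,chan(p,[.058,s*p[4],.066]))[0]-uv)
    return np.array(e)
s=least_squares(f,[.45,-.03,0,.02,.07],x_scale=[.01,.01,.01,.01,.01],loss='soft_l1')
print(s.x, f(s.x).reshape(-1,2).round(1))
p=s.x
np.save("p.npy",p[:4])
for P in [(0,0,0),(58,0,50),(253,0,50),(183,0,92)]: print(P,chan(p,np.array(P)/1e3).round(4))
# base corners on table
print(unproj(c1,[T(540,375),T(757,373),T(540,68),T(749,68)],0.004).round(4))
print("rib",unproj(c1,[T(608,113),T(704,113)],p[3]+.183*s15+.092*c15).round(4))
tr=unproj(c1,[T(30,457),T(400,457),T(42,74),T(403,72)],0.012);print("tray",tr.round(4))
E
python3 fit.py
```

```text
[ 0.39326135 -0.07179696 -0.01304095  0.02404173  0.06912658] [[-0.1  0. ]
 [-1.3 -0.6]
 [-0.3  0.1]
 [ 1.2 -0.1]
 [-0.3 -0.4]
 [-0.4  0.1]
 [ 0.3  0.5]
 [ 0.   0.2]
 [ 0.6 -0.3]
 [ 0.3  0.5]]
(0, 0, 0) [[ 0.3933 -0.0718  0.024 ]]
(58, 0, 50) [[ 0.4363 -0.0724  0.0873]]
(253, 0, 50) [[ 0.6247 -0.0748  0.1378]]
(183, 0, 92) [[ 0.5462 -0.0738  0.1603]]
[[ 0.3869  0.0134  0.004 ]
 [ 0.3848 -0.154   0.004 ]
 [ 0.6342  0.0076  0.004 ]
 [ 0.631  -0.1584  0.004 ]]
rib [[ 0.5485 -0.0377  0.1603]
 [ 0.5471 -0.1067  0.1603]]
tray [[0.3295 0.4063 0.012 ]
 [0.3242 0.1217 0.012 ]
 [0.6369 0.4037 0.012 ]
 [0.6308 0.116  0.012 ]]
```

```bash
cat > d.py <<'E'
import sys
from h import *
from scipy.spatial.transform import Rotation as R
def delta(target,yaw=None):
    """yaw: desired world heading angle of tool y measured from world +y (rad). prints turn first then shift after turn"""
    o=r.get_obs(); M=R.from_quat(o["orientation"]).as_matrix()
    ty=M[:,1]; cur=np.arctan2(-ty[0],ty[1])
    turn=0
    if yaw is not None:
        turn=-np.degrees((yaw-cur+np.pi)%(2*np.pi)-np.pi)
    M2=M@R.from_euler('z',turn,degrees=True).as_matrix()
    dp=(np.array(target)-o["tcp_pos"])@M2*1e3
    print("t",round(o["t"],2),"tcp",o["tcp_pos"].round(4),"yaw",round(float(cur),4),"turn deg",round(float(turn),2),"shift mm after turn",dp.round(1),"w",round(o["grip_width"],4),"F",o["contact_force"].round(1),"q",o["joints"].round(2))
if __name__=="__main__":
    a=[float(v) for v in sys.argv[1:]]
    delta(a[:3],a[3] if len(a)>3 else None)
E
python3 d.py .551 -.0735 .21 -.0145
```

```text
t 0.2 tcp [0.1378 0.5063 0.2308] yaw -0.2658 turn deg -14.4 shift mm after turn [-421.5 -573.7   21.3] w 0.0856 F [ 0.5  0.6 -1. ] q [ 1.31  0.13 -0.04  1.41 -0.    1.57]
```

```bash
python3 -m inch '[0,0,0,-5,0,0,0,-5,0,0,0,-4.4,-20,-28,1,0,-20,-28,1,0,-20,-28,1,0,-20,-28,1,0,-20,-28,1,0,-20,-28,1,0,-20,-28,1,0,-20,-28,1,0,-20,-28,1,0]' 0
python3 -m inch '[-20,-28,1,0,-20,-28,1,0,-20,-28,1,0,-20,-28,1,0,-20,-28,1,0,-20,-28,1,0,-20,-28,1,0,-20,-28,1,0,-20,-28,1,0,-20,-28,1,0]'; python3 d.py .551 -.0735 .15 -.0145
```

```text
t: 1.2
tcp_pos: [0.3147, 0.2504, 0.2223]
orientation: [0.007, 1.0, 0.0, 0.0]
contact_force: [0.3, 0.3, -1.2]
grip_width: 0.0853
t: 2.03
tcp_pos: [0.5108, -0.0326, 0.2121]
orientation: [0.007, 1.0, 0.0, -0.0]
contact_force: [0.1, -0.1, 0.2]
grip_width: 0.0856
t 2.03 tcp [ 0.5108 -0.0326  0.2121] yaw -0.0149 turn deg -0.02 shift mm after turn [-40.8 -40.3  62.1] w 0.0856 F [ 0.1 -0.1  0.2] q [-0.06  0.1  -0.11  1.36  0.   -0.05]
```

```bash
python3 -m inch '[-20,-20,0,0,-20,-20,0,0,-1,0,0,0,0,0,20,0,0,0,20,0,0,0,15,0,0,0,7,0,0,0,0,0]'; python3 - <<'E'
from h import *
a=cam("top","b_top")["img"];b=cam("scene","b_scene")["img"]
im=np.hstack([cv2.resize(a[110:220,240:330],(450,550)),cv2.resize(b[140:260,220:360],(350,300)) if 0 else cv2.resize(b[130:270,230:345],(452,550))[:,:350]])
cv2.imwrite("pics/b.png",im[:,:,::-1])
E
python3 d.py .551 -.0735 .125 -.0145
```

```text
t: 2.7
tcp_pos: [0.5493, -0.0711, 0.1485]
orientation: [0.007, 1.0, 0.0, -0.002]
contact_force: [-0.8, -0.3, -0.1]
grip_width: 0.0856
t 2.8 tcp [ 0.5505 -0.0713  0.1508] yaw -0.0142 turn deg 0.02 shift mm after turn [-0.5 -2.2 25.8] w 0.0854 F [0.8 0.4 0.6] q [-0.13  0.19 -0.14  1.24  0.   -0.11]
```

View pics/b.png

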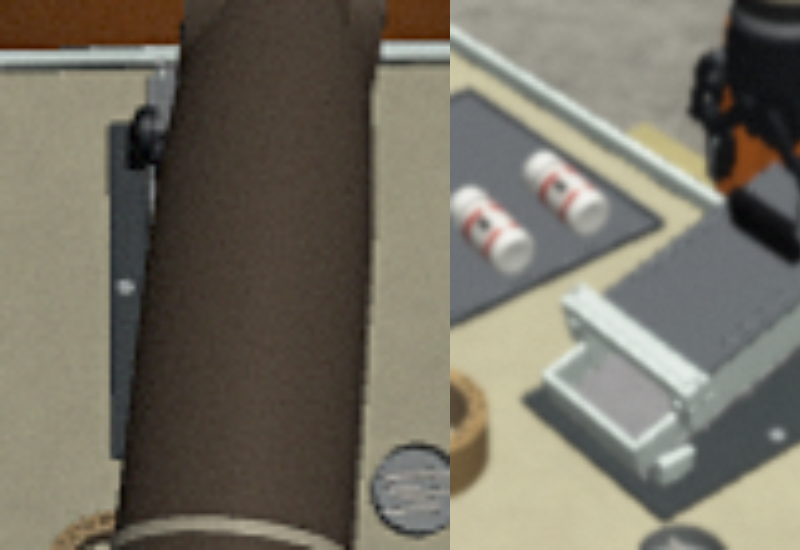

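```bash
python3 - <<'E'
import cv2
b=cv2.imread("pics/b_scene.png");cv2.imwrite("pics/b2.png",cv2.resize(b[120:240,260:380],None,fx=5,fy=5,interpolation=cv2.INTER_CUBIC))
E
```

```text
(no output)
```

View pics/b2.png

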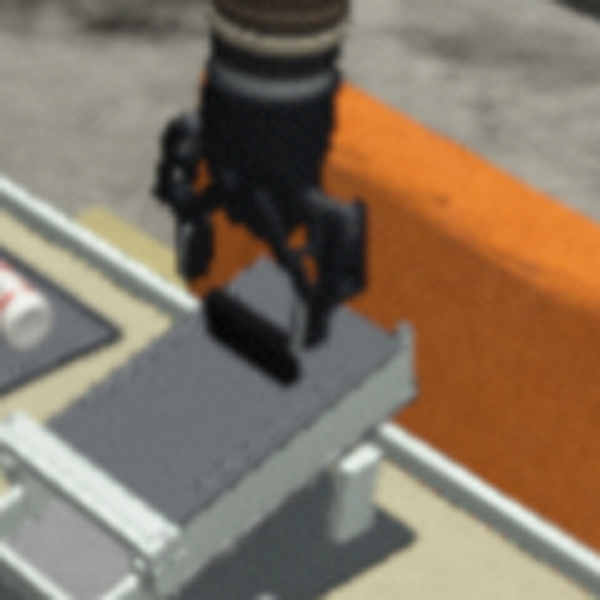

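```bash
python3 -m inch '[-2,-1.7,0,0,0,0,8,0,0,0,8,0,0,0,6,0,0,0,0,0]'; python3 -m inch '[0,0,0,0,0,0,0,0,0,0,0,0,0,0,0,0,0,0,0,0,0,0,0,0,0,0,0,0]' 90 60;python3 d.py .552 -.073 .128 -.0145
```

```text
t: 3.22
tcp_pos: [0.5516, -0.0731, 0.1265]
orientation: [0.007, 1.0, 0.0, -0.001]
contact_force: [-0.7, -0.1, -0.7]
grip_width: 0.0854
t: 3.8
tcp_pos: [0.5527, -0.0732, 0.1286]
orientation: [0.007, 1.0, 0.0, 0.0]
contact_force: [-0.8, -0.2, 2.3]
grip_width: 0.0688
t 3.8 tcp [ 0.5527 -0.0732  0.1286] yaw -0.0144 turn deg 0.0 shift mm after turn [0.7 0.2 0.6] w 0.0688 F [-0.8 -0.2  2.3] q [-0.13  0.21 -0.17  1.19  0.   -0.12]
```

```bash
python3 -m inch '[0,0,-4,0,0,0,-4,0,0,0,-4,0,0,0,-4,0,0,0,-4,0,0,0,-3,0,0,0,0,0]' 90 40;python3 d.py .552 -.073 .128 -.0145; python3 - <<'E'
from h import *
b=cam("scene","c_scene")["img"]
cv2.imwrite("pics/c.png",cv2.resize(b[120:260,240:380],None,fx=4.2,fy=4.2,interpolation=cv2.INTER_CUBIC)[:,:,::-1])
E
```

```text
t: 4.38
tcp_pos: [0.5528, -0.0733, 0.1518]
orientation: [0.007, 1.0, -0.0, 0.0]
contact_force: [-0.2, 0.8, -6.4]
grip_width: 0.0689
t 4.38 tcp [ 0.5528 -0.0733  0.1518] yaw -0.0145 turn deg 0.0 shift mm after turn [ 0.8  0.2 23.8] w 0.0689 F [-0.2  0.8 -6.4] q [-0.13  0.2  -0.13  1.24  0.   -0.12]
```

View pics/c.png

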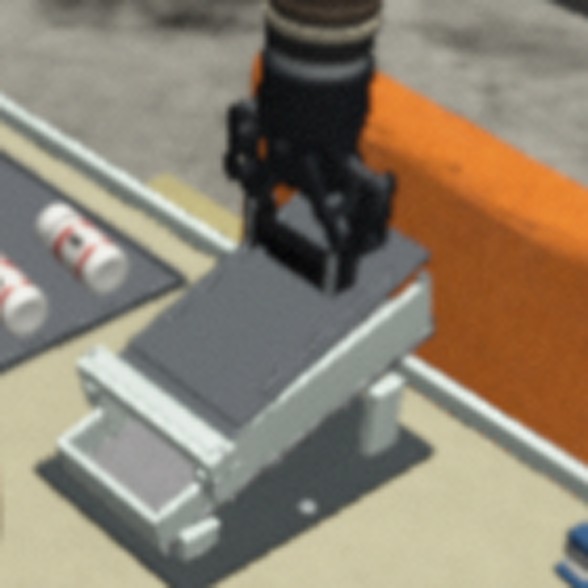

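```bash
python3 -m inch '[-6,0,-2,0,-6,0,-2,0,-6,0,-2,0,-6,0,-3,0,-6,0,-4,0,0,0,-10,0,0,0,-20,0,0,0,-20,0,0,0,-20,0,0,0,-20,0,0,0,0,0]';python3 d.py .495 -.38 .24 0; python3 - <<'E'
from h import *
b=cam("scene","d_scene")["img"]
cv2.imwrite("pics/d.png",cv2.resize(b[60:260,200:400],None,fx=3,fy=3,interpolation=cv2.INTER_CUBIC)[:,:,::-1])
E
```

```text
t: 5.35
tcp_pos: [0.584, -0.0738, 0.2594]
orientation: [0.007, 1.0, -0.0, 0.003]
contact_force: [1.1, 0.0, -1.1]
grip_width: 0.0687
t 5.35 tcp [ 0.584  -0.0738  0.2594] yaw -0.0144 turn deg -0.83 shift mm after turn [  89.1 -306.2   19.1] w 0.0687 F [ 1.1  0.  -1.1] q [-0.13  0.25  0.17  1.49 -0.   -0.11]
```

View pics/d.png

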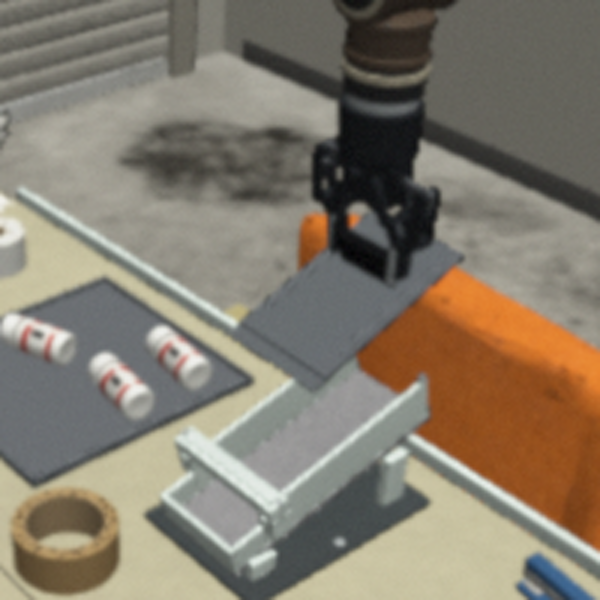

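```bash
python3 -m inch '[0,-15,0,0,4,-25,0,0,8,-28,0,0,10,-28,0,0,10,-28,0,0,10,-28,0,0,10,-28,0,0,10,-28,0,0,10,-28,0,0,10,-28,0,0,7,-25,0,0,0,-17,0,0]'; python3 -m inch '[0,0,20,-0.8,0,0,25,0,0,0,25,0,0,0,25,0,0,0,15,0,0,0,0,0]'; python3 d.py .495 -.38 .1 0; python3 - <<'E'
from h import *
b=cam("scene","e_scene")["img"]
cv2.imwrite("pics/e.png",cv2.resize(b[180:380,250:480],None,fx=3,fy=3,interpolation=cv2.INTER_CUBIC)[:,:,::-1])
E
```

```text
t: 6.4
tcp_pos: [0.4872, -0.3803, 0.2529]
orientation: [0.008, 1.0, 0.0, -0.001]
contact_force: [0.2, -0.2, -2.8]
grip_width: 0.069
t: 6.9
tcp_pos: [0.4867, -0.3765, 0.1387]
orientation: [0.0, 1.0, 0.003, -0.003]
contact_force: [-0.2, 0.0, -1.8]
grip_width: 0.0694
t 6.9 tcp [ 0.4867 -0.3765  0.1387] yaw -0.0007 turn deg -0.04 shift mm after turn [-8.5 -3.7 38.6] w 0.0694 F [-0.2  0.  -1.8] q [-0.66  0.32 -0.    1.26  0.   -0.66]
```

View pics/e.png

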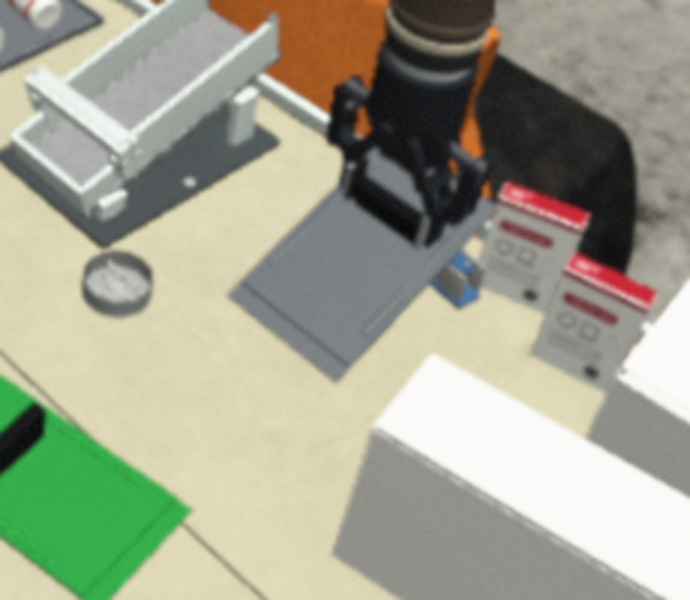

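```bash
python3 -m inch '[-4,-2,10,0,-4,-2,15,0,0,0,15,0,0,0,10,0,0,0,10,0,0,0,0,0]'; python3 d.py .495 -.38 .02 0;  python3 -m inch '[0,0,8,0,0,0,8,0,0,0,8,0,0,0,8,0,0,0,6,0,0,0,0,0]'; python3 d.py .495 -.38 .02 0
```

```text
t: 7.45
tcp_pos: [0.4966, -0.3818, 0.0825]
orientation: [0.0, 1.0, 0.001, -0.001]
contact_force: [-0.7, -0.7, -2.5]
grip_width: 0.069
t 7.45 tcp [ 0.4966 -0.3818  0.0825] yaw -0.0004 turn deg -0.02 shift mm after turn [ 1.5  1.7 62.5] w 0.069 F [-0.7 -0.7 -2.5] q [-0.66  0.35 -0.08  1.14  0.   -0.66]
t: 7.95
tcp_pos: [0.498, -0.3826, 0.0461]
orientation: [0.0, 1.0, -0.0, 0.001]
contact_force: [2.1, -0.5, 2.2]
grip_width: 0.069
t 7.95 tcp [ 0.498  -0.3826  0.0461] yaw -0.0001 turn deg -0.01 shift mm after turn [ 3.   2.7 26.1] w 0.069 F [ 2.1 -0.5  2.2] q [-0.66  0.37 -0.13  1.06  0.   -0.66]
```

```bash
python3 -m inch '[1,0,5,0,1,1,5,0,0,1,5,0,0,0,5,0,0,0,5,0,0,0,3,0,0,0,0,0]'; python3 d.py .495 -.38 .014 0; python3 - <<'E'
from h import *
b=cam("scene","f_scene")["img"]
cv2.imwrite("pics/f.png",cv2.resize(b[180:380,250:480],None,fx=3,fy=3,interpolation=cv2.INTER_CUBIC)[:,:,::-1])
E
```

```text
t: 8.53
tcp_pos: [0.4945, -0.38, 0.0172]
orientation: [0.0, 1.0, 0.0, -0.001]
contact_force: [1.8, 0.3, 2.4]
grip_width: 0.069
t 8.53 tcp [ 0.4945 -0.38    0.0172] yaw -0.0004 turn deg -0.02 shift mm after turn [-0.5 -0.   3.2] w 0.069 F [1.8 0.3 2.4] q [-0.66  0.39 -0.18  1.01 -0.   -0.65]
```

View pics/f.png

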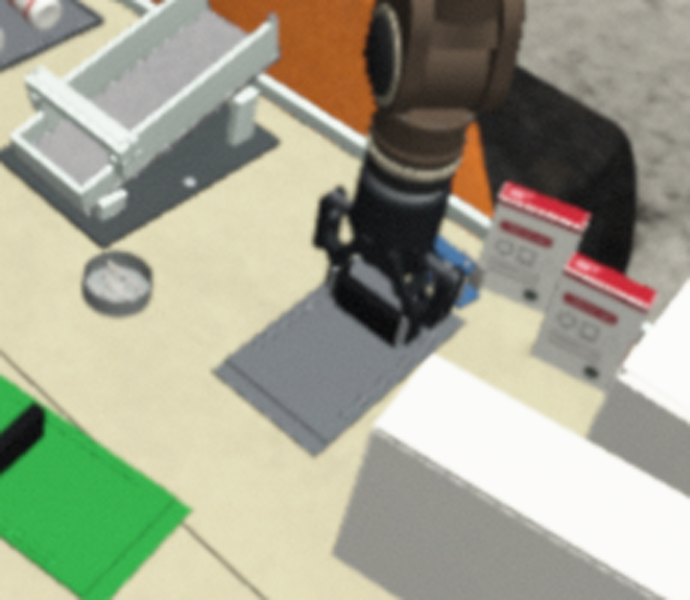

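```bash
python3 -m inch '[0,0,2,0,0,0,0,0,0,0,0,0,0,0,0,0,0,0,0,0,0,0,-5,0,0,0,-20,0,0,0,-30,0,0,0,-35,0,0,0,-35,0,0,0,-35,0,0,0,-30,0]' 0; python3 d.py .45 .25 .2 0; python3 - <<'E'
from h import *
b=cam("scene","g_scene")["img"]; a=cam("top","g_top")["img"]
cv2.imwrite("pics/g.png",cv2.resize(b[140:380,160:480],None,fx=2.4,fy=2.4,interpolation=cv2.INTER_CUBIC)[:,:,::-1])
cv2.imwrite("pics/gt.png",cv2.resize(a[120:240,145:320],None,fx=4.5,fy=4.5,interpolation=cv2.INTER_CUBIC)[:,:,::-1])
E
```

```text
t: 9.58
tcp_pos: [0.4951, -0.3803, 0.2096]
orientation: [0.0, 1.0, -0.001, 0.001]
contact_force: [1.0, -0.0, -0.1]
grip_width: 0.0854
t 9.58 tcp [ 0.4951 -0.3803  0.2096] yaw -0.0005 turn deg -0.03 shift mm after turn [ 45.2 630.3   8.7] w 0.0854 F [ 1.  -0.  -0.1] q [-0.66  0.32  0.15  1.4  -0.   -0.65]
```

View pics/g.png

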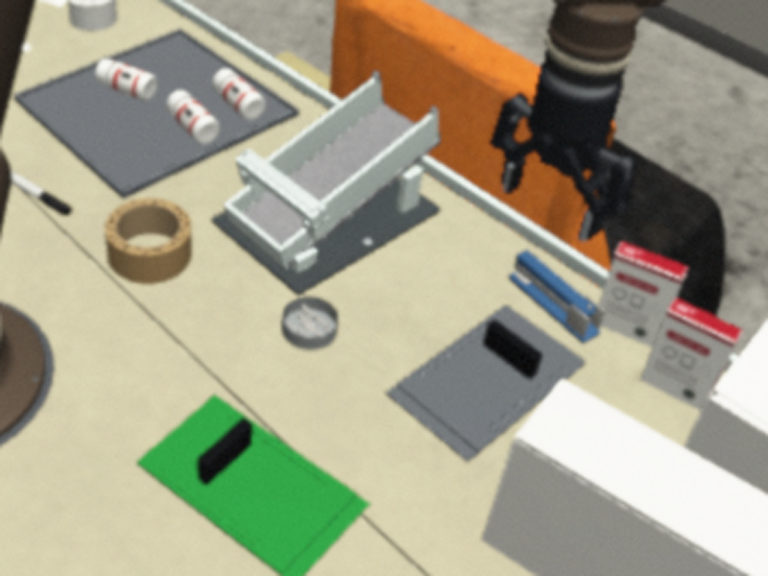

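View pics/gt.png

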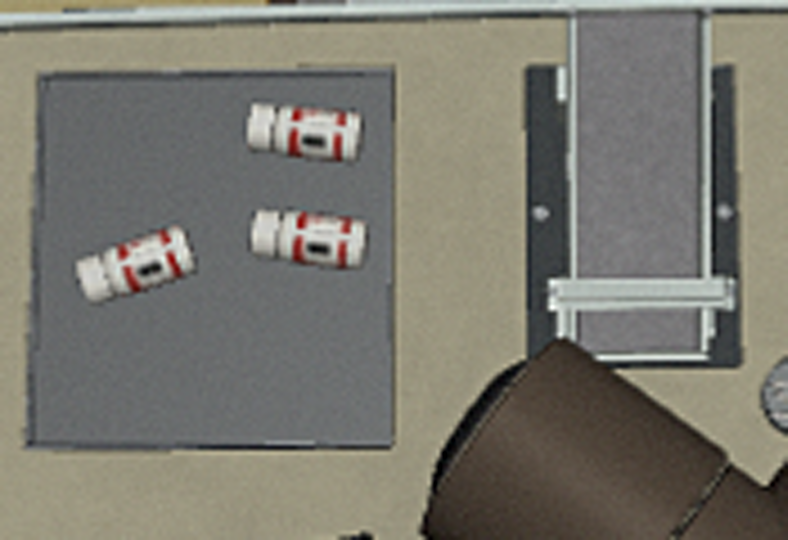

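```bash
cat > bot.py <<'E'
from h import *
def bottles(cn="top"):
    c=cam(cn); im=c["img"].astype(int)
    m=((im.max(2)>135)|((im[:,:,0]-im[:,:,2])>40)).astype(np.uint8)
    tray=np.array([[.335,.40,.012],[.333,.127,.012],[.622,.122,.012],[.630,.395,.012]])
    poly=proj(c,tray).astype(np.int32); k=np.zeros_like(m); cv2.fillPoly(k,[poly],1); m&=k
    m=cv2.morphologyEx(m,cv2.MORPH_CLOSE,np.ones((5,5)))
    n,lab,st,ce=cv2.connectedComponentsWithStats(m)
    out=[]
    for i in range(1,n):
        if st[i,4]<60: continue
        v,u=np.nonzero(lab==i); W=unproj(c,np.c_[u,v],.027)[:,:2]
        rect=cv2.minAreaRect((W*1e4).astype(np.float32)); ctr=np.array(rect[0])/1e4
        w,V=np.linalg.eigh(np.cov(W.T)); a=V[:,1]; a*=np.sign(a[1])
        print(cn,st[i,4],"mean",W.mean(0).round(4),"rect",ctr.round(4),np.round(np.array(rect[1])/1e1,1),"yaw from +y (rad)",round(float(np.arctan2(-a[0],a[1])),3))
if __name__=="__main__":
    bottles("top"); bottles("scene")
E
python3 bot.py
```

```text
top 237 mean [0.5796 0.1894] rect [0.5787 0.1902] [87.8 38.7] yaw from +y (rad) -0.14
top 243 mean [0.4922 0.1855] rect [0.4921 0.1867] [87.1 36.9] yaw from +y (rad) -0.148
top 250 mean [0.4733 0.3228] rect [0.4726 0.3236] [39.6 88.9] yaw from +y (rad) 0.312
scene 309 mean [0.4756 0.326 ] rect [0.4756 0.3209] [ 73.6 129.8] yaw from +y (rad) 0.084
scene 268 mean [0.5793 0.1868] rect [0.5811 0.1879] [137.6  48.9] yaw from +y (rad) -0.235
scene 297 mean [0.4921 0.1846] rect [0.4913 0.186 ] [139.   49.9] yaw from +y (rad) -0.238
```

```bash
python3 d.py .492 .1865 .15 1.423; python3 - <<'E'
from h import *
p=np.load("p.npy");p[2]=-.0145;np.save("p.npy",p)
for x in (115,130,165): print(x,chan(p,[x/1e3,0,.02]).round(4))
E
```

```text
t 9.78 tcp [ 0.4956 -0.3807  0.2078] yaw -0.0006 turn deg -81.56 shift mm after turn [-560.6   87.2   56.8] w 0.0852 F [ 0.4  0.5 -0.8] q [-0.66  0.32  0.15  1.4   0.   -0.65]
115 [[ 0.4992 -0.0733  0.0731]]
130 [[ 0.5136 -0.0735  0.077 ]]
165 [[ 0.5474 -0.074   0.0861]]
```

```bash
python3 -m inch '[0,30,0,0,0,40,0,0,0,40,0,0,0,40,0,0,0,40,0,0,0,40,0,0,0,40,0,0,0,40,0,0,0,40,0,0,0,40,0,0,0,40,0,0,0,40,0,0]'; python3 -m inch '[0,40,0,-6.8,0,40,0,-6.8,0,10,0,-6.8,0,0,5,-6.8,0,0,5,-6.8,0,0,5,-6.8,0,0,5,-6.8,0,0,5,-6.8,0,0,5,-6.8,0,0,5,-6.8,0,0,5,-6.8,0,0,5,-6.8]'; python3 d.py .492 .1865 .1 1.423
```

```text
t: 10.78
tcp_pos: [0.4941, 0.0914, 0.2048]
orientation: [0.0, 1.0, -0.0, -0.001]
contact_force: [0.2, 0.8, -0.4]
grip_width: 0.0856
t: 11.78
tcp_pos: [0.4873, 0.1787, 0.1593]
orientation: [-0.655, 0.755, 0.001, -0.001]
contact_force: [-0.1, 0.2, -0.8]
grip_width: 0.0852
t 11.78 tcp [0.4873 0.1787 0.1593] yaw 1.4296 turn deg 0.38 shift mm after turn [-8.5 -3.7 59.3] w 0.0852 F [-0.1  0.2 -0.8] q [ 0.35  0.13 -0.2   1.25 -0.   -1.08]
```

```bash
python3 -m inch '[-8.5,-3.7,15,0.4,0,0,25,0,0,0,25,0,0,0,25,0,0,0,25,0,0,0,20,0,0,0,0,0]'; python3 d.py .492 .1865 .008 1.423;python3 - <<'E'
from h import *
b=cam("scene","i_scene")["img"]
cv2.imwrite("pics/i.png",cv2.resize(b[110:240,160:320],None,fx=4.4,fy=4.4,interpolation=cv2.INTER_CUBIC)[:,:,::-1])
E
```

```text
t: 12.37
tcp_pos: [0.489, 0.1854, 0.0207]
orientation: [-0.651, 0.759, 0.002, -0.005]
contact_force: [-1.2, -0.9, 0.3]
grip_width: 0.0851
t 12.37 tcp [0.489  0.1854 0.0207] yaw 1.4167 turn deg -0.36 shift mm after turn [-1.6 -2.9 12.7] w 0.0851 F [-1.2 -0.9  0.3] q [ 0.36  0.22 -0.41  0.96 -0.   -1.05]
```

View pics/i.png

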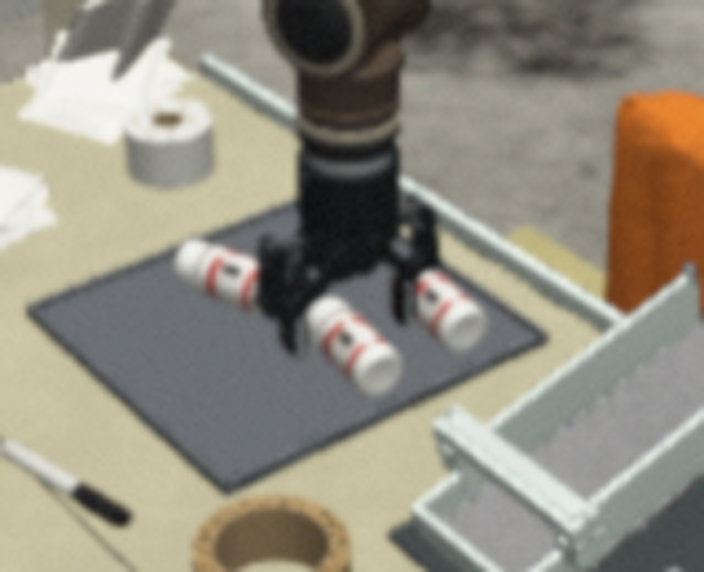

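```bash
python3 -m inch '[-1,-2,6,0,0,0,5,0,0,0,0,0]'; python3 -m inch '[0,0,0,0,0,0,0,0,0,0,0,0,0,0,0,0,0,0,0,0,0,0,0,0,0,0,0,0,0,0,0,0]' 255 25; python3 -m inch '[0,0,-15,0,0,0,-30,0,0,0,-35,0,0,0,-40,0,0,0,-20,0]'; python3 d.py .499 -.0733 .13 1.556
```

```text
t: 12.67
tcp_pos: [0.4957, 0.1878, 0.0153]
orientation: [-0.651, 0.759, -0.0, 0.0]
contact_force: [-1.5, 0.1, 0.5]
grip_width: 0.0855
t: 13.33
tcp_pos: [0.4956, 0.1878, 0.0159]
orientation: [-0.651, 0.759, -0.0, 0.0]
contact_force: [-2.4, -0.9, 5.9]
grip_width: 0.039
t: 13.75
tcp_pos: [0.4965, 0.188, 0.1595]
orientation: [-0.651, 0.759, -0.001, 0.002]
contact_force: [0.6, 0.9, 0.4]
grip_width: 0.0388
t 13.75 tcp [0.4965 0.188  0.1595] yaw 1.4167 turn deg -7.98 shift mm after turn [261.3  -6.3  29.1] w 0.0388 F [0.6 0.9 0.4] q [ 0.36  0.14 -0.18  1.25 -0.   -1.05]
```

```bash
python3 - <<'E'
from h import *
b=cam("scene","j_scene")["img"]
cv2.imwrite("pics/j.png",cv2.resize(b[60:220,160:320],None,fx=3.7,fy=3.7,interpolation=cv2.INTER_CUBIC)[:,:,::-1])
E
```

```text
(no output)
```

View pics/j.png

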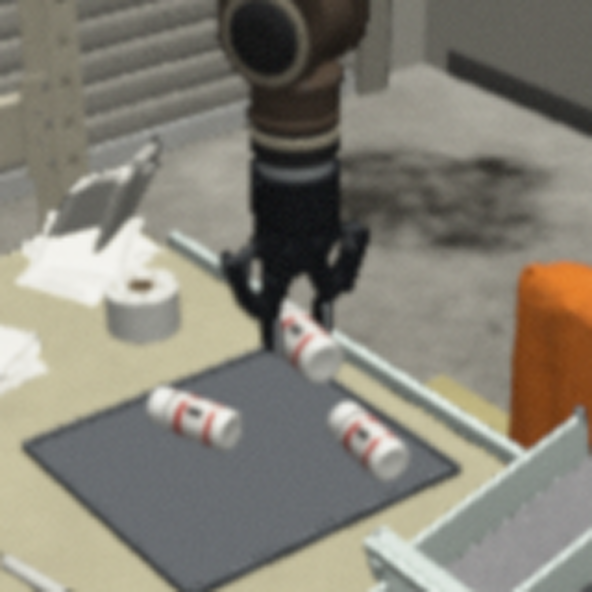

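```bash
python3 -m inch '[20,0,-5,-4,35,0,-5,-4,35,0,0,0,35,0,0,0,35,0,0,0,35,0,0,0,35,0,0,0,20,0,0,0,0,0,0,0]'; python3 d.py .499 -.072 .077 1.556;
```

```text
t: 14.55
tcp_pos: [0.4861, -0.0654, 0.1646]
orientation: [-0.7, 0.714, -0.0, -0.001]
contact_force: [-0.1, 0.5, -0.3]
grip_width: 0.0391
t 14.55 tcp [ 0.4861 -0.0654  0.1646] yaw 1.5517 turn deg -0.25 shift mm after turn [  6.3 -13.   87.6] w 0.0391 F [-0.1  0.5 -0.3] q [-0.13  0.07 -0.25  1.25 -0.   -1.68]
```

```bash
python3 -m inch '[6.5,-13,10,-0.3,0,0,20,0,0,0,15,0,0,0,0,0]'; python3 d.py .499 -.072 .077 1.556;python3 - <<'E'
from h import *
b=cam("scene","k_scene")["img"]
cv2.imwrite("pics/k.png",cv2.resize(b[120:270,220:370],None,fx=4,fy=4,interpolation=cv2.INTER_CUBIC)[:,:,::-1])
E
```

```text
t: 14.88
tcp_pos: [0.4975, -0.068, 0.1168]
orientation: [-0.704, 0.71, 0.002, -0.002]
contact_force: [-0.5, 0.5, -2.7]
grip_width: 0.039
t 14.88 tcp [ 0.4975 -0.068   0.1168] yaw 1.5616 turn deg 0.32 shift mm after turn [ 4.  -1.8 39.7] w 0.039 F [-0.5  0.5 -2.7] q [-0.14  0.11 -0.31  1.16  0.   -1.7 ]
```

View pics/k.png

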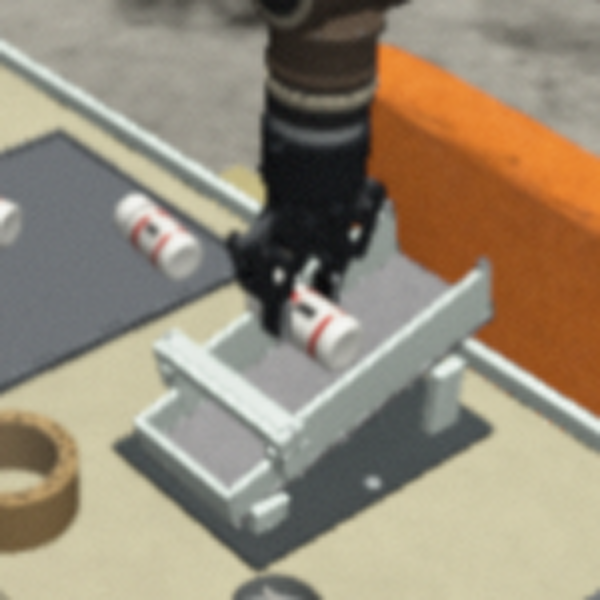

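```bash
python3 - <<'E'
from h import *
c=cam("scene")
b=c["img"]
cv2.imwrite("pics/k2.png",cv2.resize(b[180:220,280:320],None,fx=15,fy=15,interpolation=cv2.INTER_CUBIC)[:,:,::-1])
print(r.get_obs()["tcp_pos"])
o=r.get_obs()["tcp_pos"]
P=np.array([[o[0],o[1]-.0455,o[2]+.009]]); print(proj(c,P), proj(c,P+[0,0,.02]),proj(c,P-[0,0,.02]))
E
```

```text
[ 0.49882001 -0.06815218  0.11975238]
[[306.52530529 204.96154345]] [[307.10718157 199.3288642 ]] [[305.95158122 210.48596142]]
```

View pics/k2.png

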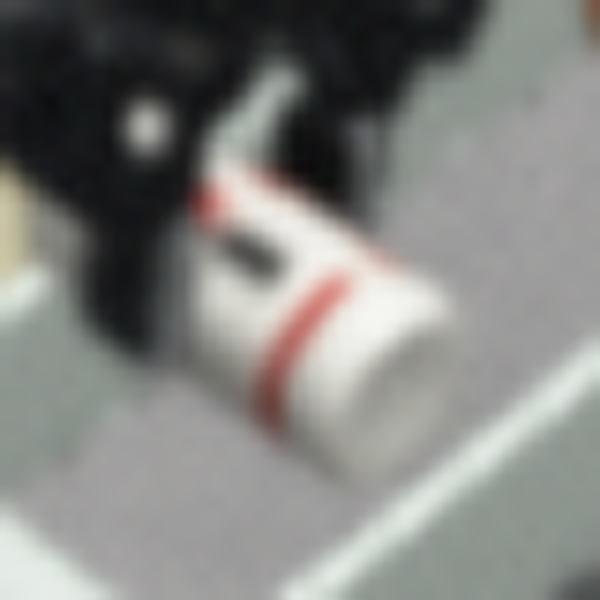

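```bash
python3 -m inch '[4,0,10,0.3,0,0,10,0,0,0,10,0,0,0,8,0,0,0,0,0]'; python3 d.py .499 -.072 .077 1.556;python3 - <<'E'
from h import *
b=cam("scene","l_scene")["img"]
cv2.imwrite("pics/l.png",cv2.resize(b[150:250,250:350],None,fx=6,fy=6,interpolation=cv2.INTER_CUBIC)[:,:,::-1])
E
```

```text
t: 15.4
tcp_pos: [0.5, -0.0711, 0.082]
orientation: [-0.702, 0.712, 0.001, 0.002]
contact_force: [1.2, 5.3, -1.7]
grip_width: 0.0388
t 15.4 tcp [ 0.5    -0.0711  0.082 ] yaw 1.5576 turn deg 0.09 shift mm after turn [0.9 1.  5. ] w 0.0388 F [ 1.2  5.3 -1.7] q [-0.14  0.13 -0.36  1.07  0.   -1.7 ]
```

View pics/l.png

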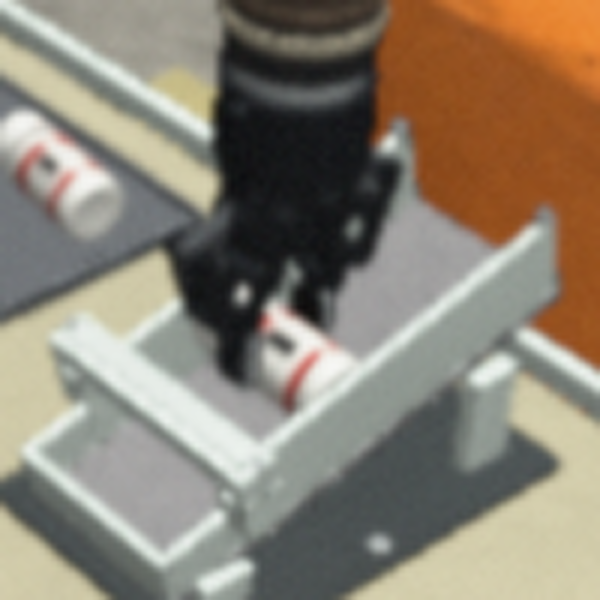

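```bash
python3 -m inch '[-3,0,2,0,0,0,0,0]';python3 -m inch '[0,0,0,0,0,0,0,0,0,0,0,0,0,0,0,0]' 95; python3 -m inch '[0,0,-8,0,0,0,-10,0,0,0,-15,0,0,0,-25,0,0,0,-30,0,0,0,-10,0]' ; python3 d.py .579 .189 .17 1.431;python3 - <<'E'
from h import *
b=cam("scene","m_scene")["img"]
cv2.imwrite("pics/m.png",cv2.resize(b[140:260,160:350],None,fx=4,fy=4,interpolation=cv2.INTER_CUBIC)[:,:,::-1])
E
```

```text
t: 15.62
tcp_pos: [0.4997, -0.0694, 0.0805]
orientation: [-0.702, 0.712, -0.0, 0.0]
contact_force: [-0.4, 0.7, -0.3]
grip_width: 0.0386
t: 15.95
tcp_pos: [0.4995, -0.0698, 0.0806]
orientation: [-0.702, 0.712, -0.0, 0.0]
contact_force: [-0.7, -0.0, 1.3]
grip_width: 0.0534
t: 16.45
tcp_pos: [0.5011, -0.0699, 0.1834]
orientation: [-0.702, 0.712, -0.002, 0.002]
contact_force: [0.6, -0.6, -0.2]
grip_width: 0.0535
t 16.45 tcp [ 0.5011 -0.0699  0.1834] yaw 1.5563 turn deg 7.18 shift mm after turn [-267.3  -41.    13.7] w 0.0535 F [ 0.6 -0.6 -0.2] q [-0.14  0.09 -0.19  1.29 -0.   -1.69]
```

View pics/m.png

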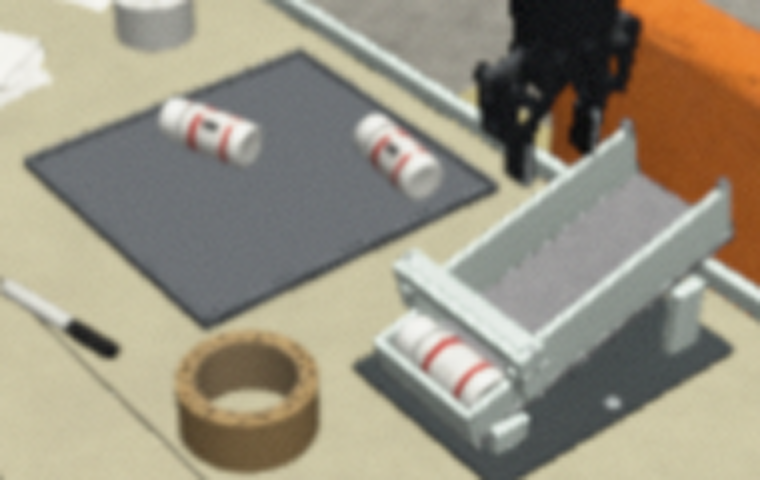

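```bash
python3 bot.py | grep top; python3 -m inch '[-20,0,0,3.5,-35,-5,0,3.5,-35,-6,0,0,-35,-6,0,0,-35,-6,0,0,-35,-6,0,0,-35,-6,0,0,-25,-5,0,0,-10,0,0,0,0,0,0,0]' 0; python3 d.py .579 .1895 .12 1.431
```

```text
top 232 mean [0.5794 0.1894] rect [0.578  0.1905] [87.3 38.5] yaw from +y (rad) -0.152
top 242 mean [0.4735 0.3231] rect [0.4723 0.3235] [39.5 87.6] yaw from +y (rad) 0.318
t: 17.43
tcp_pos: [0.5701, 0.1899, 0.1761]
orientation: [-0.658, 0.753, 0.001, -0.001]
contact_force: [0.2, -0.4, 1.3]
grip_width: 0.0854
t 17.43 tcp [0.5701 0.1899 0.1761] yaw 1.437 turn deg 0.35 shift mm after turn [-1.  -9.1 56.1] w 0.0854 F [ 0.2 -0.4  1.3] q [ 0.32  0.28  0.03  1.32  0.   -1.12]
```

```bash
python3 -m inch '[-1,-9,20,0.6,0,0,35,0,0,0,35,0,0,0,30,0,0,0,25,0,0,0,11,0,0,0,0,0]'; python3 d.py .579 .1895 .020 1.425
```

```text
t: 18.02
tcp_pos: [0.577, 0.1857, 0.0191]
orientation: [-0.653, 0.758, 0.001, -0.003]
contact_force: [-0.2, -0.3, 0.1]
grip_width: 0.0856
t 18.02 tcp [0.577  0.1857 0.0191] yaw 1.4223 turn deg -0.16 shift mm after turn [-4.  -1.4 -1. ] w 0.0856 F [-0.2 -0.3  0.1] q [ 0.31  0.36 -0.21  1.   -0.   -1.11]
```

```bash
python3 -m inch '[-4,-1.4,-2,0,0,0,0,0]';python3 -m inch '[0,0,0,0,0,0,0,0,0,0,0,0,0,0,0,0,0,0,0,0,0,0,0,0,0,0,0,0,0,0,0,0]' 255 25; python3 d.py .579 .1895 .020 1.425; python3 -m inch '[0,0,-15,0,0,0,-30,0,0,0,-35,0,0,0,-40,0,0,0,-20,0,0,0,0,0]'; python3 d.py .5136 -.071 .17 1.556
```

```text
t: 18.18
tcp_pos: [0.5833, 0.192, 0.0267]
orientation: [-0.653, 0.757, -0.001, 0.002]
contact_force: [0.1, -0.8, 0.7]
grip_width: 0.0858
t: 18.85
tcp_pos: [0.582, 0.1919, 0.0253]
orientation: [-0.653, 0.757, -0.0, 0.001]
contact_force: [-0.2, -0.8, 5.6]
grip_width: 0.038
t 18.85 tcp [0.582  0.1919 0.0253] yaw 1.4238 turn deg -0.07 shift mm after turn [2.8 2.6 5.3] w 0.038 F [-0.2 -0.8  5.6] q [ 0.32  0.36 -0.2   1.01  0.   -1.11]
t: 19.35
tcp_pos: [0.584, 0.1924, 0.1702]
orientation: [-0.653, 0.757, -0.002, 0.004]
contact_force: [0.1, 0.2, -1.2]
grip_width: 0.0382
t 19.35 tcp [0.584  0.1924 0.1702] yaw 1.4237 turn deg -7.58 shift mm after turn [264.4  66.5  -1.1] w 0.0382 F [ 0.1  0.2 -1.2] q [ 0.32  0.29  0.04  1.3  -0.   -1.11]
```

```bash
python3 - <<'E'
from h import *
b=cam("scene","n_scene")["img"]
cv2.imwrite("pics/n.png",cv2.resize(b[70:190,180:320],None,fx=5,fy=5,interpolation=cv2.INTER_CUBIC)[:,:,::-1])
E
```

```text
(no output)
```

View pics/n.png

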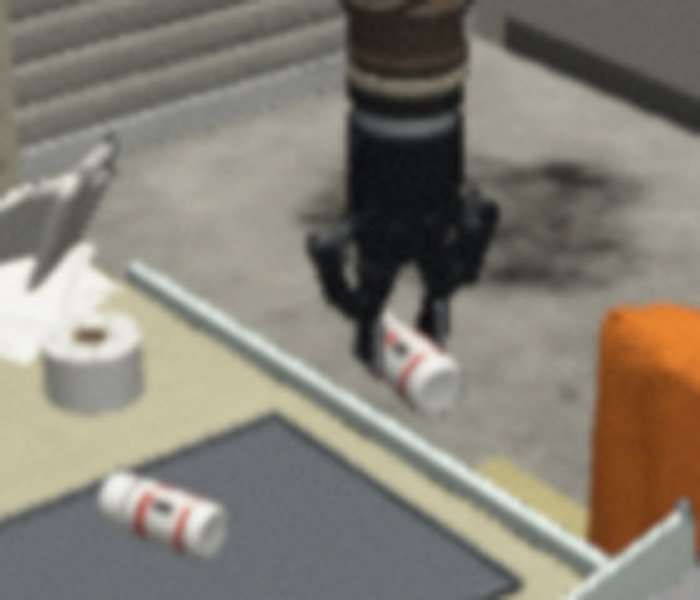

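```bash
python3 -m inch '[20,8,-3,-4,35,10,-3,-3.6,35,10,0,0,35,10,0,0,35,10,0,0,35,10,0,0,35,8,0,0,20,4,0,0,8,0,0,0,0,0,0,0,0,0,0,0]'; python3 d.py .5136 -.0693 .083 1.556
```

```text
t: 20.32
tcp_pos: [0.503, -0.063, 0.1692]
orientation: [-0.702, 0.712, 0.001, -0.0]
contact_force: [0.5, 0.9, -1.3]
grip_width: 0.0383
t 20.32 tcp [ 0.503  -0.063   0.1692] yaw 1.5557 turn deg -0.02 shift mm after turn [  6.2 -10.9  86.2] w 0.0383 F [ 0.5  0.9 -1.3] q [-0.12  0.1  -0.2   1.27  0.   -1.68]
```

```bash
python3 -m inch '[6.2,-11,10,0,0,0,20,0,0,0,15,0,0,0,10,0,0,0,10,0,0,0,10,0,0,0,6,0,0,0,0,0,0,0,0,0]'; python3 d.py .5136 -.0693 .083 1.556;python3 - <<'E'
from h import *
b=cam("scene","o_scene")["img"]
cv2.imwrite("pics/o.png",cv2.resize(b[150:250,250:350],None,fx=6,fy=6,interpolation=cv2.INTER_CUBIC)[:,:,::-1])
E
```

```text
t: 21.07
tcp_pos: [0.5141, -0.0696, 0.0893]
orientation: [-0.702, 0.712, 0.0, -0.0]
contact_force: [0.1, 0.2, 0.7]
grip_width: 0.0379
t 21.07 tcp [ 0.5141 -0.0696  0.0893] yaw 1.5565 turn deg 0.03 shift mm after turn [-0.2  0.6  6.3] w 0.0379 F [0.1 0.2 0.7] q [-0.13  0.15 -0.32  1.1   0.   -1.69]
```

View pics/o.png

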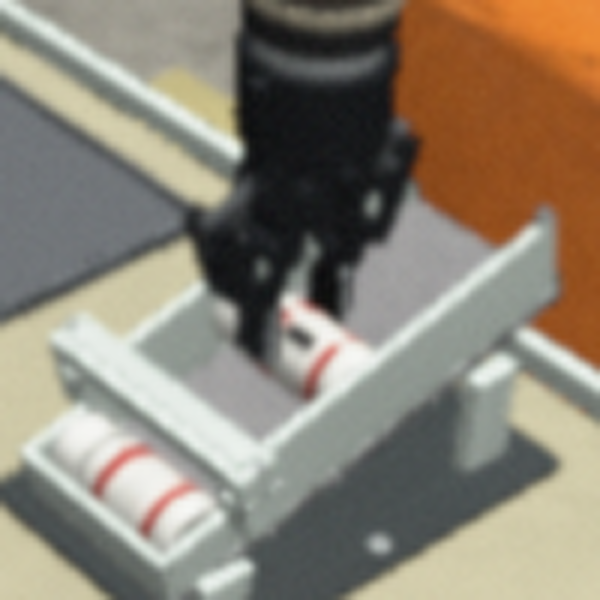

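```bash
python3 -m inch '[0,0,5,0,0,0,0,0,0,0,0,0]';python3 -m inch '[0,0,0,0,0,0,0,0,0,0,0,0,0,0,0,0]' 95; python3 -m inch '[0,0,-8,0,0,0,-10,0,0,0,-15,0,0,0,-25,0,0,0,-25,0,0,0,-10,0]' ; python3 -m inch '[-20,0,0,0,-10,0,0,0]' 0;  python3 bot.py | grep top; python3 d.py .473 .323 .17 1.888;python3 - <<'E'
from h import *
b=cam("scene","p_scene")["img"]
cv2.imwrite("pics/p.png",cv2.resize(b[140:260,160:350],None,fx=4,fy=4,interpolation=cv2.INTER_CUBIC)[:,:,::-1])
E
```

```text
t: 21.37
tcp_pos: [0.5141, -0.0697, 0.0844]
orientation: [-0.702, 0.712, -0.0, 0.0]
contact_force: [-0.3, -0.6, 0.7]
grip_width: 0.0384
t: 21.7
tcp_pos: [0.5142, -0.0697, 0.0846]
orientation: [-0.702, 0.712, -0.0, 0.0]
contact_force: [-0.4, 0.1, 1.8]
grip_width: 0.0534
t: 22.2
tcp_pos: [0.5156, -0.0698, 0.1817]
orientation: [-0.702, 0.712, -0.002, 0.002]
contact_force: [-0.2, -1.0, 0.2]
grip_width: 0.0533
t: 22.37
tcp_pos: [0.5153, -0.039, 0.1787]
orientation: [-0.702, 0.712, -0.001, 0.001]
contact_force: [0.9, 0.1, 0.3]
grip_width: 0.0758
top 241 mean [0.4735 0.3232] rect [0.4723 0.3235] [39.5 87.6] yaw from +y (rad) 0.32
t 22.47 tcp [ 0.5145 -0.0385  0.1773] yaw 1.5584 turn deg -18.88 shift mm after turn [-356.4  -73.3    7.3] w 0.0848 F [-0.  -0.8 -0.2] q [-0.07  0.11 -0.17  1.29  0.   -1.63]
```

View pics/p.png

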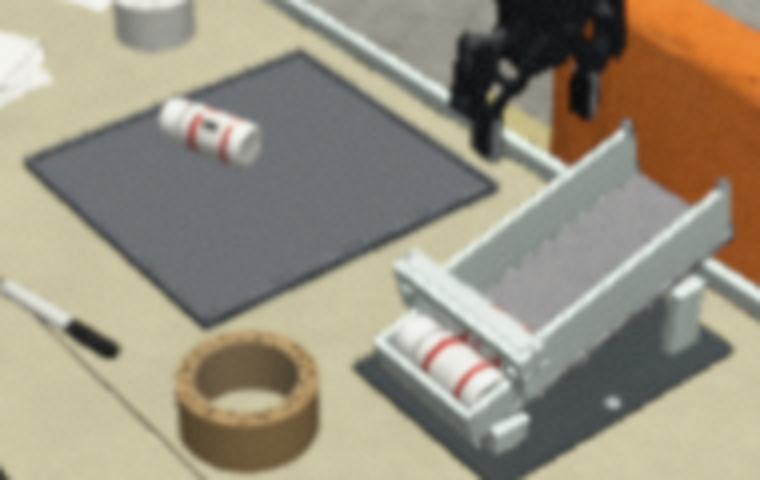

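```bash
python3 -m inch '[0,0,0,-6.3,0,0,0,-6.3,0,0,0,-6.3,-30,-6,0,0,-40,-8,0,0,-40,-8,0,0,-40,-8,0,0,-40,-8,0,0,-40,-8,0,0,-40,-8,0,0,-40,-8,0,0,-30,-8,0,0]' 0; python3 -m inch '[-10,-2,0,0,0,0,0,0,0,0,0,0]'; python3 d.py .473 .323 .12 1.89
```

```text
t: 23.52
tcp_pos: [0.4747, 0.3075, 0.1765]
orientation: [0.81, -0.587, -0.0, 0.0]
contact_force: [-0.3, -0.9, 0.9]
grip_width: 0.0853
t: 23.77
tcp_pos: [0.4742, 0.3148, 0.1765]
orientation: [0.81, -0.587, 0.0, 0.001]
contact_force: [-0.5, -0.9, 0.5]
grip_width: 0.0853
t 23.77 tcp [0.4742 0.3148 0.1765] yaw 1.887 turn deg -0.17 shift mm after turn [-8.2 -1.5 56.5] w 0.0853 F [-0.5 -0.9  0.5] q [ 0.59  0.22 -0.05  1.31 -0.   -1.3 ]
```

```bash
python3 -m inch '[-8.2,-1.5,20,-0.2,0,0,35,0,0,0,35,0,0,0,30,0,0,0,25,0,0,0,9,0,0,0,0,0,0,0,0,0]'; python3 d.py .473 .323 .022 1.89
```

```text
t: 24.43
tcp_pos: [0.4739, 0.3226, 0.024]
orientation: [0.81, -0.587, 0.0, 0.0]
contact_force: [1.2, 0.5, 0.6]
grip_width: 0.0856
t 24.43 tcp [0.4739 0.3226 0.024 ] yaw 1.8881 turn deg -0.11 shift mm after turn [-0.6  0.7  2. ] w 0.0856 F [1.2 0.5 0.6] q [ 0.6   0.29 -0.3   0.98 -0.   -1.29]
```

```bash
python3 -m inch '[0,0,1,0,0,0,0,0,0,0,0,0,0,0,0,0,0,0,0,0,0,0,0,0,0,0,0,0,0,0,0,0]' 255 25; python3 d.py .473 .323 .022 1.89; python3 -m inch '[0,0,-15,0,0,0,-30,0,0,0,-35,0,0,0,-40,0,0,0,-25,0,0,0,0,0,0,0,0,6.5,0,0,0,6.5,0,0,0,6,0,0,0,0]'; python3 d.py .5474 -.0725 .18 1.556
```

```text
t: 25.1
tcp_pos: [0.4739, 0.3241, 0.0237]
orientation: [0.81, -0.586, 0.0, -0.001]
contact_force: [0.3, -1.2, 6.2]
grip_width: 0.0385
t 25.1 tcp [0.4739 0.3241 0.0237] yaw 1.8899 turn deg -0.01 shift mm after turn [0.8 1.2 1.7] w 0.0385 F [ 0.3 -1.2  6.2] q [ 0.6   0.29 -0.3   0.98 -0.   -1.29]
t: 25.93
tcp_pos: [0.473, 0.3236, 0.1667]
orientation: [-0.702, 0.712, 0.0, -0.0]
contact_force: [1.2, -1.0, -0.2]
grip_width: 0.0389
t 25.93 tcp [0.473  0.3236 0.1667] yaw 1.5558 turn deg -0.01 shift mm after turn [395.  -80.2 -13.2] w 0.0389 F [ 1.2 -1.  -0.2] q [ 0.6   0.22 -0.06  1.28 -0.   -0.96]
```

```bash
python3 -m inch '[20,0,-5,0,38,-8,-5,0,38,-8,-3,0,38,-8,0,0,38,-8,0,0,38,-8,0,0,38,-8,0,0,38,-8,0,0,38,-8,0,0,38,-8,0,0,25,-6,0,0,0,0,0,0]'; python3 -m inch '[7,0,0,0,0,0,0,0]'; python3 d.py .5474 -.072 .095 1.556;python3 - <<'E'
from h import *
b=cam("scene","q_scene")["img"]
cv2.imwrite("pics/q.png",cv2.resize(b[110:250,230:370],None,fx=4.3,fy=4.3,interpolation=cv2.INTER_CUBIC)[:,:,::-1])
E
```

```text
t: 26.93
tcp_pos: [0.5469, -0.0687, 0.1795]
orientation: [-0.702, 0.712, -0.0, -0.001]
contact_force: [0.6, 0.7, -1.2]
grip_width: 0.0386
t: 27.1
tcp_pos: [0.546, -0.072, 0.1798]
orientation: [-0.703, 0.711, 0.0, -0.0]
contact_force: [0.1, 0.1, -0.8]
grip_width: 0.039
t 27.1 tcp [ 0.546  -0.072   0.1798] yaw 1.5591 turn deg 0.17 shift mm after turn [ 0.  -1.5 84.8] w 0.039 F [ 0.1  0.1 -0.8] q [-0.13  0.18 -0.09  1.3  -0.   -1.69]
```

View pics/q.png

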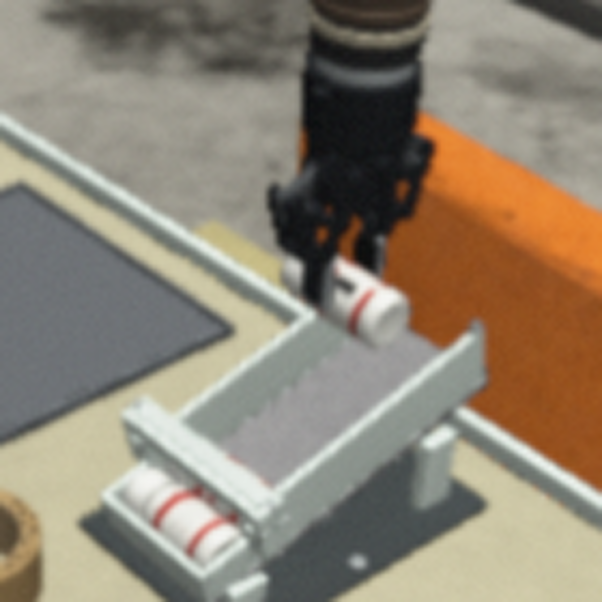

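```bash
python3 -m inch '[0,-1,20,0.1,0,0,20,0,0,0,12,0,0,0,10,0,0,0,8,0,0,0,8,0,0,0,4,0,0,0,0,0,0,0,0,0]'; python3 d.py .5474 -.072 .095 1.556
```

```text
t: 27.9
tcp_pos: [0.5475, -0.0713, 0.0986]
orientation: [-0.702, 0.712, -0.0, 0.0]
contact_force: [-0.1, -0.0, -0.8]
grip_width: 0.0385
t 27.9 tcp [ 0.5475 -0.0713  0.0986] yaw 1.5566 turn deg 0.03 shift mm after turn [0.7 0.1 3.6] w 0.0385 F [-0.1 -0.  -0.8] q [-0.13  0.21 -0.23  1.13 -0.   -1.69]
```

```bash
python3 -m inch '[0,0,4,0,0,0,0,0]';python3 -m inch '[0,0,0,0,0,0,0,0,0,0,0,0,0,0,0,0]' 95; python3 -m inch '[0,0,-8,0,0,0,-10,0,0,0,-15,0,0,0,-25,0,0,0,-25,0,0,0,-10,0]' ; python3 -m inch '[20,0,-10,0,35,0,0,0,35,0,0,0,35,0,0,0,20,0,0,0,0,0,0,0]' 0;  python3 - <<'E'
from h import *
b=cam("scene","s_scene")["img"];a=cam("top","s_top")["img"]
im=np.hstack([cv2.resize(a[110:230,250:380],(520,480),interpolation=cv2.INTER_CUBIC)])
cv2.imwrite("pics/st.png",im[:,:,::-1])
cv2.imwrite("pics/s.png",cv2.resize(b[140:340,230:450],None,fx=3,fy=3,interpolation=cv2.INTER_CUBIC)[:,:,::-1])
E
python3 d.py .495 -.38 .1 0
```

```text
t: 28.07
tcp_pos: [0.5474, -0.0714, 0.0943]
orientation: [-0.702, 0.712, -0.0, 0.0]
contact_force: [0.2, -1.1, -1.0]
grip_width: 0.0384
t: 28.4
tcp_pos: [0.5474, -0.0714, 0.0947]
orientation: [-0.702, 0.712, -0.0, 0.0]
contact_force: [-0.4, -0.7, 1.3]
grip_width: 0.0535
t: 28.9
tcp_pos: [0.5487, -0.0715, 0.1918]
orientation: [-0.702, 0.712, -0.002, 0.002]
contact_force: [0.5, -0.8, 0.8]
grip_width: 0.0538
t: 29.4
tcp_pos: [0.545, -0.22, 0.1971]
orientation: [-0.7, 0.714, -0.0, -0.0]
contact_force: [-0.7, 0.5, -1.1]
grip_width: 0.0857
t 29.5 tcp [ 0.5451 -0.2168  0.1972] yaw 1.5546 turn deg 89.07 shift mm after turn [  50.  -163.2   97.1] w 0.0855 F [-0.1  0.6 -0.9] q [-0.38  0.24  0.03  1.36  0.   -1.93]
```

View pics/s.png

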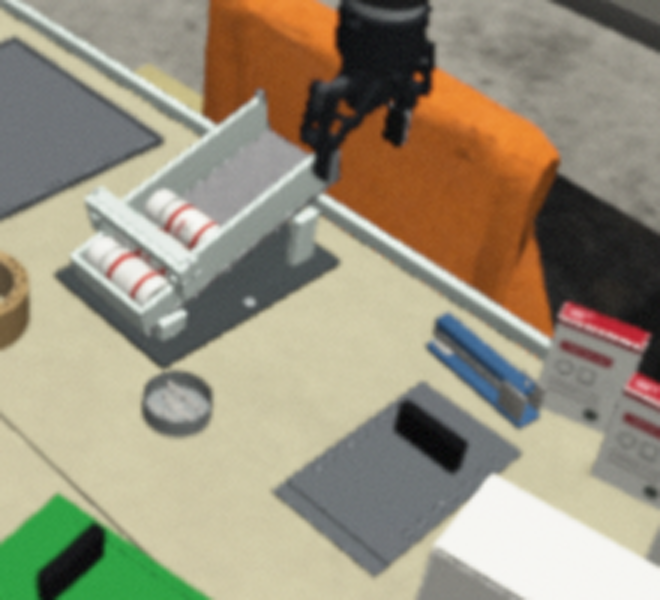

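View pics/st.png

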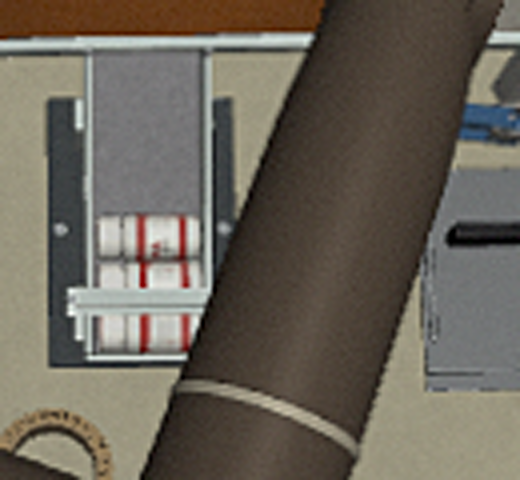

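```bash
python3 -m inch '[30,10,0,0,40,12,0,0,40,12,0,0,40,12,0,0,13,4,0,0,0,0,0,7,0,0,0,7,0,0,0,7,0,0,0,7,0,0,0,7,0,0,0,7,0,0,0,7]'; python3 -m inch '[0,0,5,7,0,0,5,7,0,0,5,7,0,0,5,7,0,0,5,7,0,0,5,5,0,0,0,0,0,0,0,0]'; python3 d.py .495 -.38 .1 0; python3 - <<'E'
from h import *
b=cam("scene","u_scene")["img"]
cv2.imwrite("pics/u.png",cv2.resize(b[180:340,300:460],None,fx=3.7,fy=3.7,interpolation=cv2.INTER_CUBIC)[:,:,::-1])
E
```

```text
t: 30.5
tcp_pos: [0.4937, -0.3766, 0.1975]
orientation: [-0.341, 0.94, 0.0, 0.0]
contact_force: [-0.8, -0.2, 0.0]
grip_width: 0.0852
t: 31.17
tcp_pos: [0.4933, -0.3769, 0.1673]
orientation: [-0.004, 1.0, 0.0, -0.0]
contact_force: [1.0, 0.6, -0.4]
grip_width: 0.0853
t 31.17 tcp [ 0.4933 -0.3769  0.1673] yaw 0.0071 turn deg 0.41 shift mm after turn [-1.7 -3.1 67.3] w 0.0853 F [ 1.   0.6 -0.4] q [-0.65  0.31  0.06  1.31  0.   -0.66]
```

View pics/u.png

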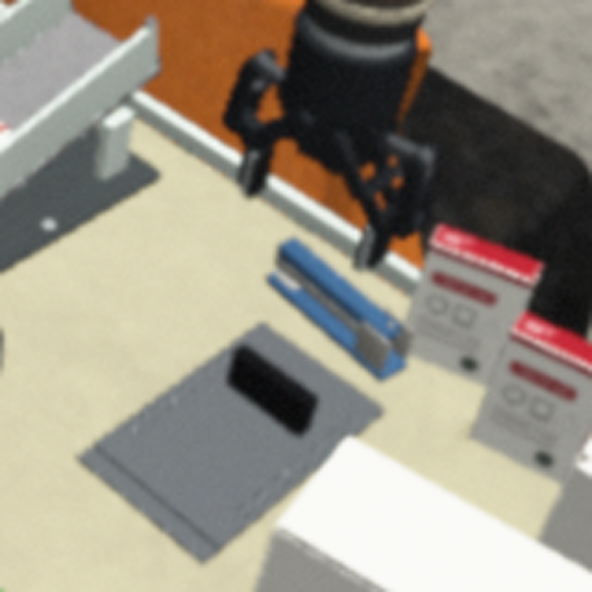

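```bash
python3 -m inch '[-1.7,-3.1,20,0.4,0,0,35,0,0,0,35,0,0,0,30,0,0,0,15,0,0,0,9,0,0,0,5,0,0,0,0,0,0,0,0,0]'; python3 d.py .495 -.38 .014 0; python3 - <<'E'
from h import *
b=cam("scene","v_scene")["img"]
cv2.imwrite("pics/v.png",cv2.resize(b[220:320,340:440],None,fx=6,fy=6,interpolation=cv2.INTER_CUBIC)[:,:,::-1])
E
```

```text
t: 31.97
tcp_pos: [0.4954, -0.3818, 0.0196]
orientation: [0.002, 1.0, -0.001, 0.001]
contact_force: [0.2, -0.3, 0.0]
grip_width: 0.0855
t 31.97 tcp [ 0.4954 -0.3818  0.0196] yaw -0.0033 turn deg -0.19 shift mm after turn [0.5 1.8 5.6] w 0.0855 F [ 0.2 -0.3  0. ] q [-0.66  0.39 -0.17  1.01  0.   -0.65]
```

View pics/v.png

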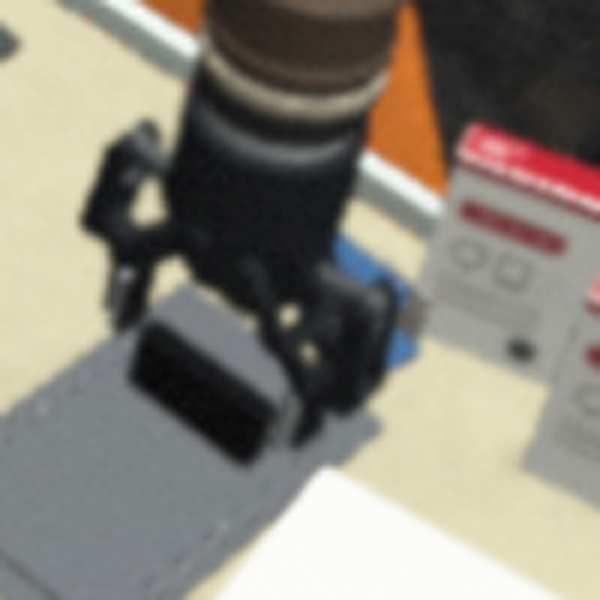

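```bash
python3 - <<'E'
from h import *
c=cam("scene")
px=np.array([[365,274.2],[385.8,286.7],[381.3,297.5],[361.7,282.5]])
def f(q):
    x,y,w=q; C,S=np.cos(w),np.sin(w)
    loc=np.array([[-.007,.035,.042],[-.007,-.035,.042],[-.007,-.035,.006],[-.007,.035,.006]])
    W=np.c_[x+C*loc[:,0]-S*loc[:,1],y+S*loc[:,0]+C*loc[:,1],loc[:,2]]
    return (proj(c,W)-px).ravel()
s=least_squares(f,[.495,-.38,0]);print(s.x.round(4),s.fun.round(1)); print(f([.495,-.38,0]).round(1))
print(proj(c,[.495,-.38-.035,.03]))
E
```

```text
[ 0.5022 -0.3807  0.0284] [-0.9 -1.  -0.4  1.3  1.3 -0.3  0.1 -0.1]
[-2.7 -0.1 -2.6  2.7 -0.9  1.  -1.6  0.8]
[[383.88933275 291.12692649]]
```

```bash
python3 - <<'E'
from h import *
from scipy.optimize import minimize
c=cam("scene")
def run(fn):
    im=cv2.imread(fn).max(2); m=np.zeros_like(im,float); sub=im[255:310,350:400]
    m[255:310,350:400]=np.clip((95-sub.astype(float))/60,0,1)
    m[:, :350]=0
    def cost(q):
        x,y,w=q;C,S=np.cos(w),np.sin(w)
        loc=np.array([[a,b,d] for a in(-.007,.007) for b in(-.035,.035) for d in(.006,.042)])
        W=np.c_[x+C*loc[:,0]-S*loc[:,1],y+S*loc[:,0]+C*loc[:,1],loc[:,2]]
        h=cv2.convexHull((proj(c,W)*64).astype(np.int32)); k=np.zeros((384*4,512*4),np.uint8)
        cv2.fillConvexPoly(k,(h//16),255); k=cv2.resize(k,(512,384),interpolation=cv2.INTER_AREA)/255.
        return ((k-m)**2).sum()
    best=min(((cost((x,y,w)),x,y,w) for x in np.arange(.485,.511,.002) for y in np.arange(-.39,-.37,.002) for w in(-.04,-.02,0,.02,.04)))
    print(fn,m.sum(),best)
run("pics/s_scene.png");run("pics/g_scene.png")
E
```

```text
pics/s_scene.png 306.23333333333335 (np.float64(36.54889657823914), np.float64(0.493), np.float64(-0.382), -0.02)
pics/g_scene.png 295.46666666666664 (np.float64(40.66638023836986), np.float64(0.493), np.float64(-0.382), -0.02)
```

```bash
python3 -m inch '[1.5,0.5,5,0,0,0,0,0]'; python3 -m inch '[0,0,0,0,0,0,0,0,0,0,0,0,0,0,0,0,0,0,0,0,0,0,0,0,0,0,0,0]' 90 40; python3 d.py .494 -.381 .014 0;python3 -m inch '[0,0,-5,0,0,0,-10,0,0,0,-25,0,0,0,-35,0,0,0,-35,0,0,0,-35,0,0,0,-35,0,0,0,-15,0,0,0,0,0,0,0,0,0]'; python3 d.py .5722 -.073 .2 -.0145; python3 - <<'E'
from h import *
b=cam("scene","w_scene")["img"]
cv2.imwrite("pics/w.png",cv2.resize(b[100:300,250:450],None,fx=3,fy=3,interpolation=cv2.INTER_CUBIC)[:,:,::-1])
E
```

```text
t: 32.28
tcp_pos: [0.4929, -0.3808, 0.0132]
orientation: [0.002, 1.0, -0.0, 0.0]
contact_force: [0.3, 0.3, -0.2]
grip_width: 0.0856
t: 32.87
tcp_pos: [0.4931, -0.3809, 0.0135]
orientation: [0.002, 1.0, -0.0, 0.0]
contact_force: [-2.0, 0.3, 5.0]
grip_width: 0.0692
t 32.87 tcp [ 0.4931 -0.3809  0.0135] yaw -0.0041 turn deg -0.23 shift mm after turn [-0.9 -0.1 -0.5] w 0.0692 F [-2.   0.3  5. ] q [-0.66  0.39 -0.19  1.   -0.   -0.65]
t: 33.7
tcp_pos: [0.4935, -0.3811, 0.209]
orientation: [0.002, 1.0, -0.001, 0.001]
contact_force: [-1.0, 0.6, -2.2]
grip_width: 0.0693
t 33.7 tcp [ 0.4935 -0.3811  0.209 ] yaw -0.004 turn deg 0.6 shift mm after turn [-74.2 309.3   8.7] w 0.0693 F [-1.   0.6 -2.2] q [-0.66  0.31  0.15  1.4  -0.   -0.65]
```

View pics/w.png

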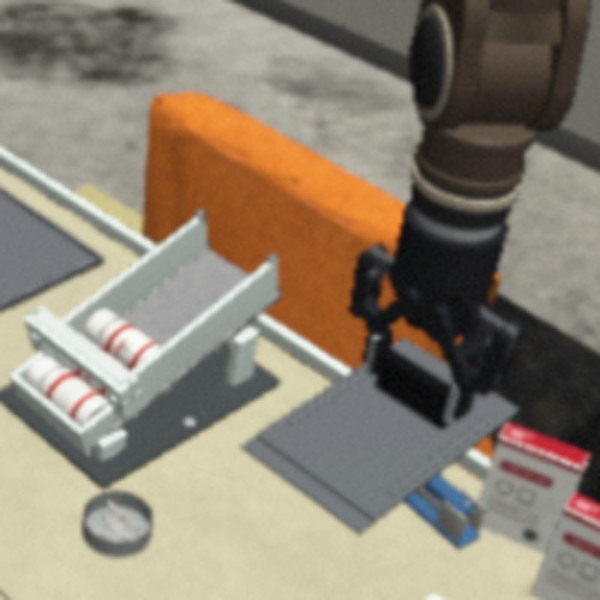

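```bash
python3 -m inch '[-4,20,0,0.6,-8,32,0,0,-8,32,0,0,-8,32,0,0,-8,32,0,0,-8,32,0,0,-8,32,0,0,-8,32,0,0,-8,32,0,0,-6,25,0,0,0,8,0,0,0,0,0,0]'; python3 -m inch '[0,0,0,0,0,0,0,0]'; python3 d.py .5722 -.073 .17 -.0145; python3 - <<'E'
from h import *
b=cam("scene","x_scene")["img"]
cv2.imwrite("pics/x.png",cv2.resize(b[80:260,210:390],None,fx=3.3,fy=3.3,interpolation=cv2.INTER_CUBIC)[:,:,::-1])
E
```

```text
t: 34.75
tcp_pos: [0.5705, -0.0709, 0.2059]
orientation: [0.006, 1.0, 0.0, -0.002]
contact_force: [0.1, -0.4, -2.1]
grip_width: 0.0692
t: 34.92
tcp_pos: [0.5707, -0.0739, 0.2073]
orientation: [0.008, 1.0, -0.0, -0.001]
contact_force: [-0.5, -0.4, -2.0]
grip_width: 0.069
t 34.92 tcp [ 0.5707 -0.0739  0.2073] yaw -0.0154 turn deg -0.05 shift mm after turn [-1.5  0.9 37.3] w 0.069 F [-0.5 -0.4 -2. ] q [-0.13  0.22  0.03  1.37 -0.   -0.11]
```

View pics/x.png

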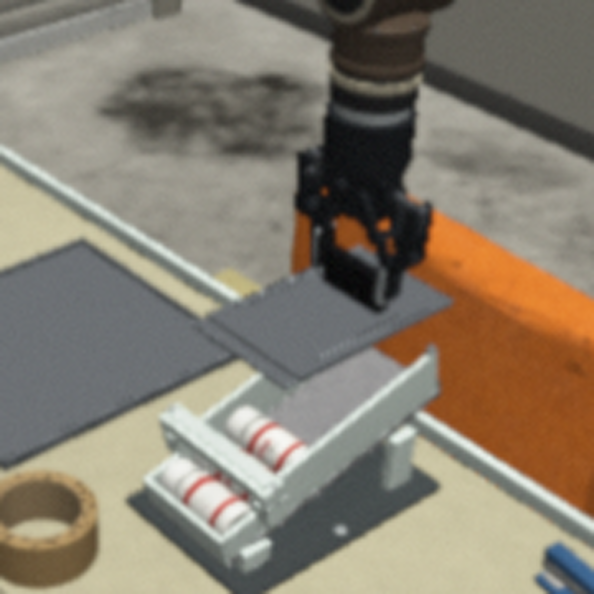

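```bash
python3 -m inch '[-1.5,1,10,0,0,0,15,0,0,0,12,0,0,0,0,0,0,0,0,0]'; python3 d.py .5722 -.073 .16 -.0145; python3 -m inch '[0,0,4,0,0,0,4,0,0,0,0,0]'; python3 d.py .5722 -.073 .16 -.0145;python3 -m inch '[0,0,4,0,0,0,4,0,0,0,0,0]'; python3 d.py .5722 -.073 .145 -.0145;  python3 - <<'E'
from h import *
b=cam("scene","y_scene")["img"]
cv2.imwrite("pics/y.png",cv2.resize(b[110:260,220:370],None,fx=4,fy=4,interpolation=cv2.INTER_CUBIC)[:,:,::-1])
E
```

```text
t: 35.38
tcp_pos: [0.5722, -0.0726, 0.1703]
orientation: [0.008, 1.0, 0.0, -0.001]
contact_force: [0.1, 1.1, -1.5]
grip_width: 0.0689
t 35.38 tcp [ 0.5722 -0.0726  0.1703] yaw -0.0157 turn deg -0.07 shift mm after turn [-0.  -0.4 10.3] w 0.0689 F [ 0.1  1.1 -1.5] q [-0.13  0.23 -0.05  1.3  -0.   -0.11]
t: 35.63
tcp_pos: [0.5729, -0.0721, 0.163]
orientation: [0.007, 1.0, -0.0, -0.0]
contact_force: [0.0, -0.3, -1.7]
grip_width: 0.0687
t 35.63 tcp [ 0.5729 -0.0721  0.163 ] yaw -0.0147 turn deg -0.01 shift mm after turn [ 0.6 -0.9  3. ] w 0.0687 F [ 0.  -0.3 -1.7] q [-0.13  0.23 -0.06  1.28 -0.   -0.11]
t: 35.88
tcp_pos: [0.5724, -0.072, 0.1562]
orientation: [0.007, 1.0, -0.0, 0.0]
contact_force: [-5.4, 0.4, 5.9]
grip_width: 0.069
t 35.88 tcp [ 0.5724 -0.072   0.1562] yaw -0.0146 turn deg -0.01 shift mm after turn [ 0.2 -1.  11.2] w 0.069 F [-5.4  0.4  5.9] q [-0.12  0.23 -0.08  1.26 -0.   -0.11]
```

View pics/y.png

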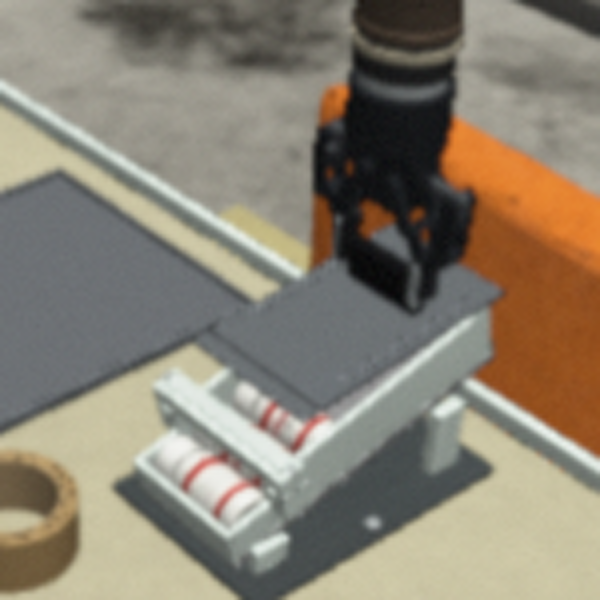

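```bash
python3 -m inch '[0,0,3,0,0,0,3,0,0,0,0,0]'; python3 -m inch '[0,0,3,0,0,0,2,0,0,0,0,0]'; python3 d.py .5722 -.073 .145 -.0145;  python3 - <<'E'
from h import *
b=cam("scene","ya_scene")["img"]
cv2.imwrite("pics/ya.png",cv2.resize(b[110:260,220:370],None,fx=4,fy=4,interpolation=cv2.INTER_CUBIC)[:,:,::-1])
E
```

```text
t: 36.18
tcp_pos: [0.5719, -0.072, 0.1504]
orientation: [0.007, 1.0, -0.0, -0.0]
contact_force: [-7.4, 0.1, 7.8]
grip_width: 0.069
t: 36.43
tcp_pos: [0.5714, -0.072, 0.1454]
orientation: [0.007, 1.0, -0.0, -0.001]
contact_force: [-9.1, -0.3, 9.3]
grip_width: 0.069
t 36.43 tcp [ 0.5714 -0.072   0.1454] yaw -0.0146 turn deg -0.0 shift mm after turn [-0.8 -1.   0.4] w 0.069 F [-9.1 -0.3  9.3] q [-0.13  0.23 -0.1   1.24 -0.   -0.11]
```

View pics/ya.png

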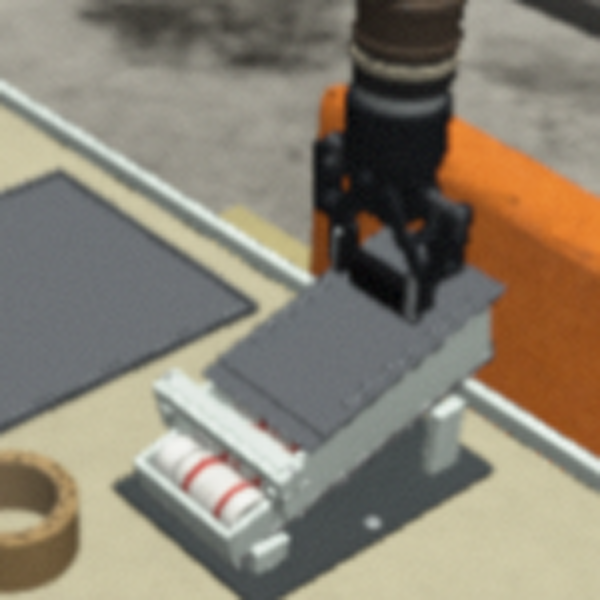

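```bash
cat > ray.py <<'E'
from h import *
def atY(c,uv,Y,p):
    "intersect ray with channel plane y=Y; return channel x,z"
    uv=np.array(uv,float).reshape(-1,1,2)
    n=cv2.undistortPoints(uv,c["K"],np.array(c["dist"])).reshape(-1,2)[0]
    d=c["pose"][:3,:3]@(D@np.r_[n,1]); t=c["pose"][:3,3]
    ny=np.array([-np.sin(p[2]),np.cos(p[2]),0]); o=np.r_[p[:2],p[3]]
    P=t+d*((Y-(t-o)@ny)/(d@ny)); q=P-o
    hx=q@[np.cos(p[2]),np.sin(p[2]),0]; z=q[2]
    return np.array([hx*c15+z*s15, -hx*s15+z*c15])*1e3
E
python3 - <<'E'
from ray import *
p=np.load("p.npy"); c=cam("scene")
b=c["img"]; cv2.imwrite("pics/yb.png",cv2.resize(b[190:240,260:310],None,fx=12,fy=12,interpolation=cv2.INTER_CUBIC)[:,:,::-1])
for uv,Y in [((271.25,203.25),.059),((298.75,221.75),-.059)]: print(atY(c,uv,Y,p))
# overlay ledge corners expected & wall top
for P in [(58,63,66),(58,-63,66),(72,59,50),(72,-59,50),(253,-59,50)]: print(P,proj(c,chan(p,np.array(P)/1e3)).round(1))
E
```

```text
[77.3360909  53.83867854]
[79.07366334 60.0446154 ]
(58, 63, 66) [[264.8 203.6]]
(58, -63, 66) [[294.  225.6]]
(72, 59, 50) [[270.1 205.1]]
(72, -59, 50) [[297.4 225.5]]
(253, -59, 50) [[341.5 189.6]]
```

View pics/yb.png

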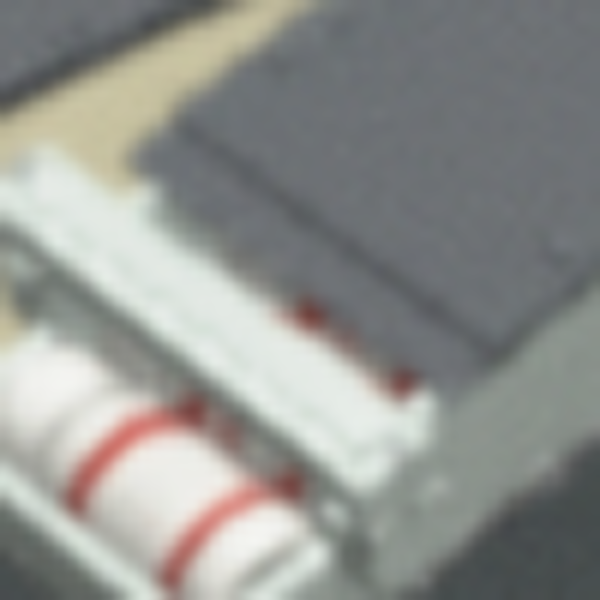

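```bash
python3 - <<'E'
from ray import *
p=np.load("p.npy"); c=cam("scene")
for uv,Y in [((271.25,203.75),.059),((296.7,222.9),-.059)]: print(atY(c,uv,Y,p))
E
python3 -m inch '[0,0,2,0,0,0,0,0]'; python3 -m inch '[0,0,2,0,0,0,0,0]';python3 d.py .5722 -.073 .145 -.0145
```

```text
[76.9233458  51.97148731]
[71.48677472 61.94899788]
t: 36.75
tcp_pos: [0.5713, -0.072, 0.1441]
orientation: [0.007, 1.0, -0.0, -0.0]
contact_force: [-11.6, 0.4, 10.6]
grip_width: 0.069
t: 36.92
tcp_pos: [0.5714, -0.072, 0.144]
orientation: [0.007, 1.0, -0.0, 0.0]
contact_force: [-16.4, 0.2, 21.6]
grip_width: 0.0689
t 36.92 tcp [ 0.5714 -0.072   0.144 ] yaw -0.0145 turn deg -0.0 shift mm after turn [-0.8 -1.  -1. ] w 0.0689 F [-16.4   0.2  21.6] q [-0.13  0.23 -0.1   1.24 -0.   -0.11]
```

```bash
python3 -m inch '[0,0,-2.5,0,0,0,0,0]'; python3 -m inch '[4,0,1,0,4,0,1,0,3,0,0.8,0,0,0,0,0,0,0,0,0]';python3 d.py .5722 -.073 .145 -.0145;  python3 - <<'E'
from h import *
b=cam("scene","za_scene")["img"]
cv2.imwrite("pics/za.png",cv2.resize(b[160:260,240:340],None,fx=6,fy=6,interpolation=cv2.INTER_CUBIC)[:,:,::-1])
E
```

```text
t: 37.08
tcp_pos: [0.572, -0.072, 0.1446]
orientation: [0.007, 1.0, -0.0, 0.0]
contact_force: [-7.8, -0.5, 6.7]
grip_width: 0.0694
t: 37.5
tcp_pos: [0.5627, -0.0719, 0.1417]
orientation: [0.007, 1.0, -0.0, 0.002]
contact_force: [-1.0, 0.6, 7.3]
grip_width: 0.0691
t 37.5 tcp [ 0.5627 -0.0719  0.1417] yaw -0.0144 turn deg 0.01 shift mm after turn [-9.5 -1.  -3.3] w 0.0691 F [-1.   0.6  7.3] q [-0.13  0.22 -0.13  1.22  0.   -0.11]
```

View pics/za.png

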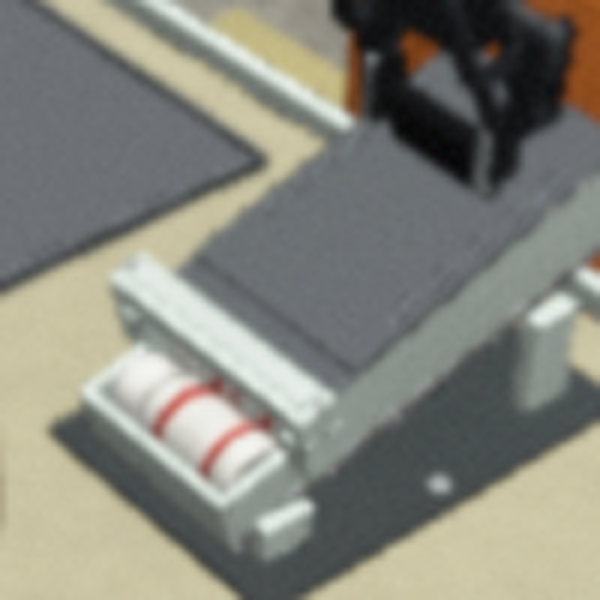

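```bash
python3 -m inch '[4,0,1,0,4,0,1,0,0,0,0,0,0,0,0,0]';python3 d.py .5722 -.073 .145 -.0145;  python3 - <<'E'
from h import *
b=cam("scene","zb_scene")["img"]
cv2.imwrite("pics/zb.png",cv2.resize(b[160:260,240:340],None,fx=6,fy=6,interpolation=cv2.INTER_CUBIC)[:,:,::-1])
E
```

```text
t: 37.88
tcp_pos: [0.5541, -0.0717, 0.139]
orientation: [0.007, 1.0, -0.0, 0.001]
contact_force: [-1.6, 1.5, 7.0]
grip_width: 0.0693
t 37.88 tcp [ 0.5541 -0.0717  0.139 ] yaw -0.0144 turn deg 0.01 shift mm after turn [-18.1  -1.   -5.9] w 0.0693 F [-1.6  1.5  7. ] q [-0.13  0.2  -0.15  1.22 -0.   -0.11]
```

View pics/zb.png

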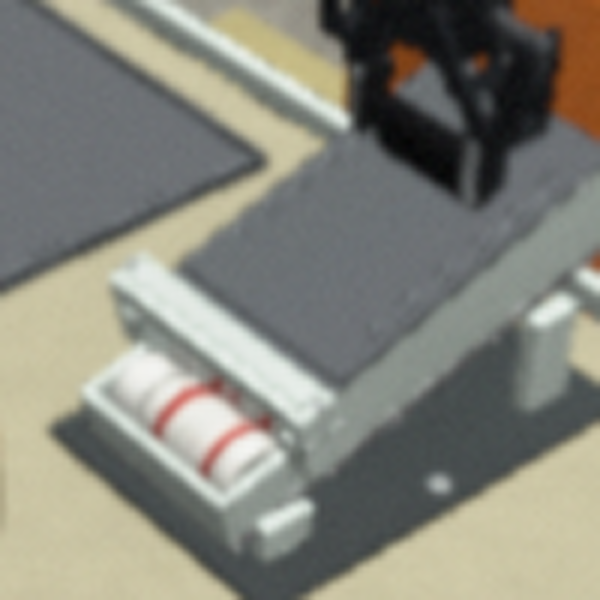

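```bash
python3 -m inch '[0,0,-3,0,0,0,-3,0,0,0,-3,0,0,0,-3,0,0,0,-3,0,0,0,0,0,0,0,0,0]';python3 d.py .5722 -.073 .145 -.0145;  python3 - <<'E'
from ray import *
p=np.load("p.npy"); c=cam("scene")
print(atY(c,(270.5,205),.059,p))
b=cam("scene","zc_scene")["img"]
cv2.imwrite("pics/zc.png",cv2.resize(b[140:240,250:350],None,fx=6,fy=6,interpolation=cv2.INTER_CUBIC)[:,:,::-1])
E
```

```text
t: 38.52
tcp_pos: [0.5542, -0.0717, 0.1533]
orientation: [0.007, 1.0, -0.0, 0.0]
contact_force: [-1.1, 0.8, -2.2]
grip_width: 0.0688
t 38.52 tcp [ 0.5542 -0.0717  0.1533] yaw -0.0144 turn deg 0.0 shift mm after turn [-18.   -1.    8.3] w 0.0688 F [-1.1  0.8 -2.2] q [-0.13  0.2  -0.12  1.25  0.   -0.11]
[73.37118073 49.43526406]
```

View pics/zc.png

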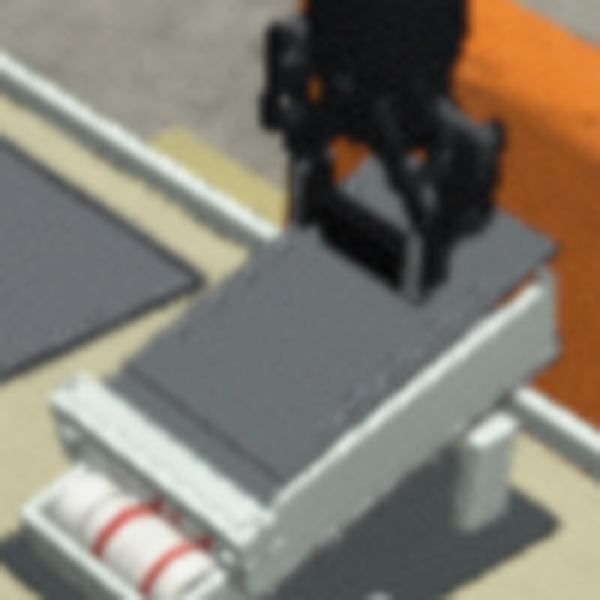

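```bash
python3 -m inch '[-1,0,4,0,0,0,4,0,0,0,4,0,0,0,2,0,0,0,0,0,0,0,0,0]';python3 d.py .5541 -.072 .139 -.0145; python3 -m inch '[4,0,1,0,3,0,0.8,0,0,0,0,0,0,0,0,0]';python3 d.py .5541 -.072 .139 -.0145;  python3 - <<'E'
from h import *
b=cam("scene","zd_scene")["img"]
cv2.imwrite("pics/zd.png",cv2.resize(b[160:260,240:340],None,fx=6,fy=6,interpolation=cv2.INTER_CUBIC)[:,:,::-1])
E
```

```text
t: 39.12
tcp_pos: [0.555, -0.0717, 0.1395]
orientation: [0.007, 1.0, -0.0, 0.0]
contact_force: [-0.9, 0.4, 5.1]
grip_width: 0.0689
t 39.12 tcp [ 0.555  -0.0717  0.1395] yaw -0.0144 turn deg 0.0 shift mm after turn [ 0.9 -0.3  0.5] w 0.0689 F [-0.9  0.4  5.1] q [-0.13  0.2  -0.15  1.22 -0.   -0.11]
t: 39.45
tcp_pos: [0.5476, -0.0716, 0.1371]
orientation: [0.007, 1.0, -0.0, -0.0]
contact_force: [0.8, -0.1, 2.9]
grip_width: 0.069
t 39.45 tcp [ 0.5476 -0.0716  0.1371] yaw -0.0145 turn deg -0.0 shift mm after turn [-6.5 -0.3 -1.9] w 0.069 F [ 0.8 -0.1  2.9] q [-0.13  0.19 -0.17  1.21 -0.   -0.12]
```

View pics/zd.png

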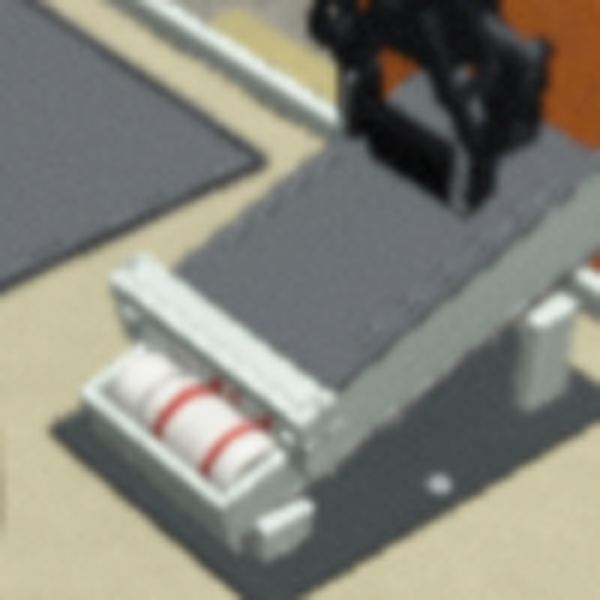

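```bash
python3 -m inch '[0,0,-3,0,0,0,-3,0,0,0,-3,0,0,0,0,0,0,0,0,0]';python3 d.py .5541 -.072 .139 -.0145;  python3 - <<'E'
from h import *
b=cam("scene","ze_scene")["img"]
cv2.imwrite("pics/ze.png",cv2.resize(b[140:240,250:350],None,fx=6,fy=6,interpolation=cv2.INTER_CUBIC)[:,:,::-1])
E
```

```text
t: 39.92
tcp_pos: [0.5481, -0.0716, 0.1463]
orientation: [0.007, 1.0, 0.0, 0.0]
contact_force: [-0.1, -0.1, -1.4]
grip_width: 0.0691
t 39.92 tcp [ 0.5481 -0.0716  0.1463] yaw -0.0145 turn deg 0.0 shift mm after turn [-6.  -0.3  7.3] w 0.0691 F [-0.1 -0.1 -1.4] q [-0.13  0.19 -0.15  1.23  0.   -0.12]
```

View pics/ze.png

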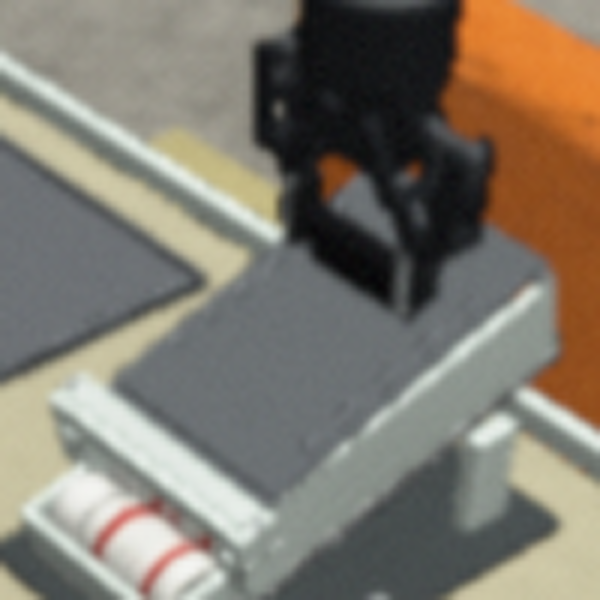

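```bash
python3 -m inch '[0,0,-3,0,0,0,0,0]';python3 -m inch '[0,0,-3,0,0,0,0,0]';python3 -m inch '[0,0,-3,0,0,0,0,0]'; python3 d.py .5541 -.072 .139 -.0145;  python3 - <<'E'
from h import *
b=cam("scene","zf_scene")["img"]
cv2.imwrite("pics/zf.png",cv2.resize(b[140:240,250:350],None,fx=6,fy=6,interpolation=cv2.INTER_CUBIC)[:,:,::-1])
E
```

```text
t: 40.13
tcp_pos: [0.5477, -0.0715, 0.1491]
orientation: [0.007, 1.0, 0.0, -0.0]
contact_force: [-0.4, 0.4, -6.0]
grip_width: 0.0691
t: 40.3
tcp_pos: [0.5477, -0.0715, 0.1521]
orientation: [0.007, 1.0, 0.0, -0.0]
contact_force: [-1.2, 0.8, -7.5]
grip_width: 0.0685
t: 40.47
tcp_pos: [0.5479, -0.0716, 0.1554]
orientation: [0.007, 1.0, 0.0, 0.0]
contact_force: [-1.5, -0.1, -6.6]
grip_width: 0.069
t 40.47 tcp [ 0.5479 -0.0716  0.1554] yaw -0.0145 turn deg -0.0 shift mm after turn [-6.2 -0.3 16.4] w 0.069 F [-1.5 -0.1 -6.6] q [-0.13  0.19 -0.13  1.25  0.   -0.12]
```

View pics/zf.png

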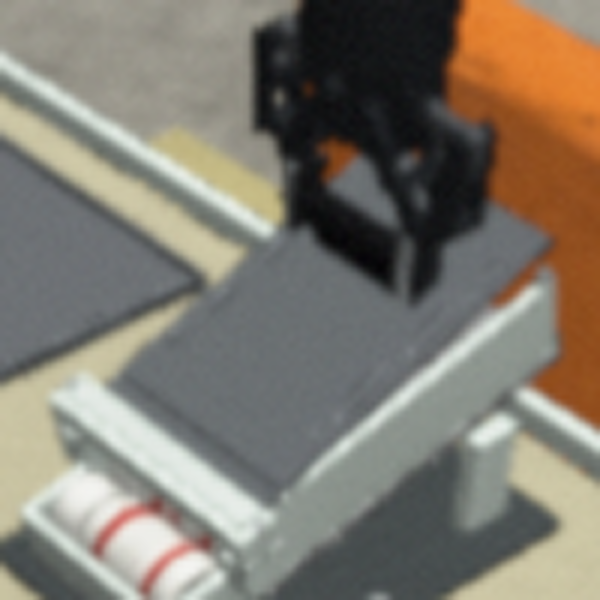

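```bash
python3 -m inch '[2,0,-3,0,2,0,-2,0,0,0,0,0]'; python3 -m inch '[3,0,0.8,0,0,0,0,0]';python3 -m inch '[3,0,0.8,0,0,0,0,0]';python3 d.py .5541 -.072 .139 -.0145;  python3 - <<'E'
from h import *
b=cam("scene","zg_scene")["img"]
cv2.imwrite("pics/zg.png",cv2.resize(b[140:240,250:350],None,fx=6,fy=6,interpolation=cv2.INTER_CUBIC)[:,:,::-1])
E
```

```text
t: 40.77
tcp_pos: [0.5439, -0.0716, 0.161]
orientation: [0.007, 1.0, -0.0, 0.0]
contact_force: [0.8, -1.0, -4.5]
grip_width: 0.0689
t: 40.93
tcp_pos: [0.5412, -0.0715, 0.1599]
orientation: [0.007, 1.0, -0.0, 0.001]
contact_force: [2.4, -0.3, -4.1]
grip_width: 0.0689
t: 41.1
tcp_pos: [0.538, -0.0715, 0.1588]
orientation: [0.007, 1.0, -0.0, 0.0]
contact_force: [3.1, -0.4, -5.0]
grip_width: 0.0688
t 41.1 tcp [ 0.538  -0.0715  0.1588] yaw -0.0145 turn deg 0.0 shift mm after turn [-16.1  -0.3  19.8] w 0.0688 F [ 3.1 -0.4 -5. ] q [-0.13  0.17 -0.15  1.25  0.   -0.12]
```

View pics/zg.png

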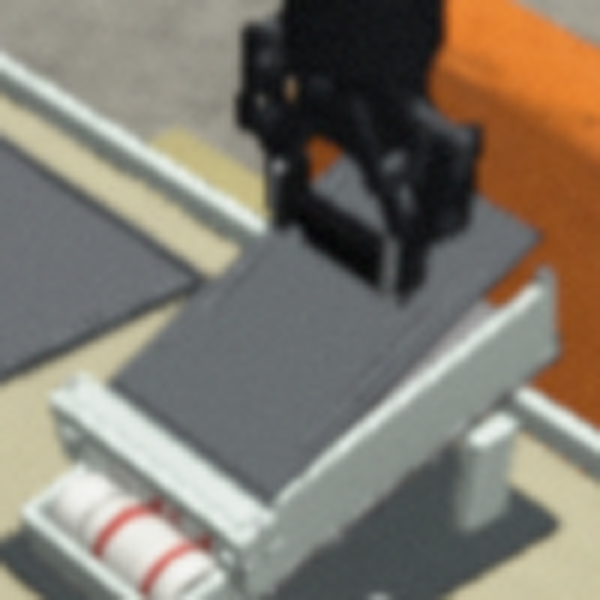

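```bash
python3 -m inch '[2,0,0.6,0,0,0,0,0]';python3 -m inch '[2,0,0.6,0,0,0,0,0]';python3 -m inch '[1.5,0,0.5,0,0,0,0,0]'; python3 d.py .5541 -.072 .139 -.0145;  python3 - <<'E'
from h import *
b=cam("scene","zh_scene")["img"]
cv2.imwrite("pics/zh.png",cv2.resize(b[140:240,250:350],None,fx=6,fy=6,interpolation=cv2.INTER_CUBIC)[:,:,::-1])
E
```

```text
t: 41.32
tcp_pos: [0.5358, -0.0714, 0.158]
orientation: [0.007, 1.0, 0.0, 0.0]
contact_force: [2.6, 0.0, -3.6]
grip_width: 0.0687
t: 41.48
tcp_pos: [0.5336, -0.0714, 0.1573]
orientation: [0.007, 1.0, -0.0, -0.0]
contact_force: [2.6, 0.3, -5.1]
grip_width: 0.0691
t: 41.65
tcp_pos: [0.5321, -0.0714, 0.1568]
orientation: [0.007, 1.0, -0.0, -0.0]
contact_force: [2.6, -0.3, -4.2]
grip_width: 0.0691
t 41.65 tcp [ 0.5321 -0.0714  0.1568] yaw -0.0145 turn deg 0.0 shift mm after turn [-22.   -0.3  17.8] w 0.0691 F [ 2.6 -0.3 -4.2] q [-0.13  0.16 -0.16  1.25 -0.   -0.12]
```

View pics/zh.png

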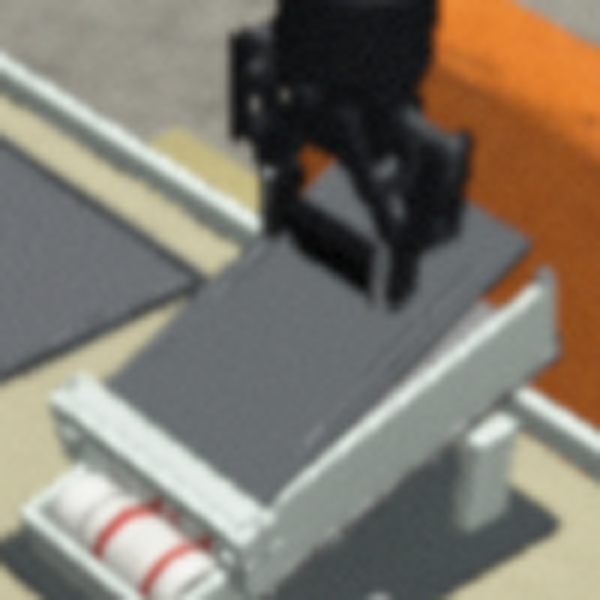

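```bash
python3 -m inch '[1.5,0,0.4,0,0,0,0,0]';python3 -m inch '[1.5,0,0.4,0,0,0,0,0]'; python3 -m inch '[1.5,0,0.4,0,0,0,0,0]'
```

```text
t: 41.87
tcp_pos: [0.5318, -0.0714, 0.1571]
orientation: [0.007, 1.0, -0.0, 0.001]
contact_force: [4.5, -0.0, -3.0]
grip_width: 0.0692
t: 42.03
tcp_pos: [0.5315, -0.0714, 0.1575]
orientation: [0.007, 1.0, -0.0, 0.003]
contact_force: [7.0, -0.2, -1.2]
grip_width: 0.0693
t: 42.2
tcp_pos: [0.5312, -0.0714, 0.1578]
orientation: [0.007, 1.0, -0.0, 0.004]
contact_force: [9.4, 0.6, 1.4]
grip_width: 0.0692
```

```bash
python3 -m inch '[-2,0,3,0,-2,0,3,0,0,0,0,0]';python3 -m inch '[-2,0,3,0,-2,0,3,0,0,0,0,0]'; python3 d.py .551 -.072 .132 -.0145; python3 - <<'E'
from h import *
b=cam("scene","zi_scene")["img"]
cv2.imwrite("pics/zi.png",cv2.resize(b[140:240,250:350],None,fx=6,fy=6,interpolation=cv2.INTER_CUBIC)[:,:,::-1])
E
```

```text
t: 42.45
tcp_pos: [0.5341, -0.0716, 0.1511]
orientation: [0.007, 1.0, -0.0, 0.002]
contact_force: [6.2, -0.8, 4.0]
grip_width: 0.0689
t: 42.7
tcp_pos: [0.5381, -0.0718, 0.1454]
orientation: [0.007, 1.0, -0.0, 0.002]
contact_force: [6.0, -1.3, 7.2]
grip_width: 0.0693
t 42.7 tcp [ 0.5381 -0.0718  0.1454] yaw -0.0147 turn deg -0.01 shift mm after turn [-12.9   0.   13.5] w 0.0693 F [ 6.  -1.3  7.2] q [-0.13  0.17 -0.18  1.22 -0.   -0.12]
```

View pics/zi.png

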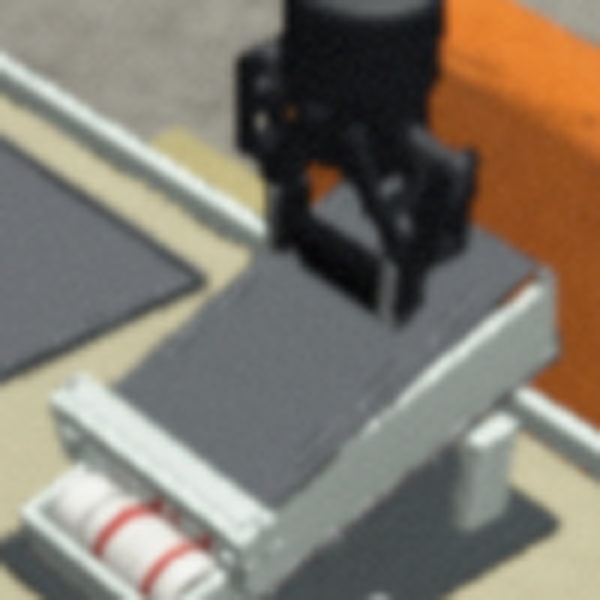

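```bash
python3 -m inch '[-1.5,0,3,0,-1.5,0,3,0,0,0,0,0]';python3 -m inch '[-1.3,0,2.5,0,0,0,0,0]'; python3 d.py .551 -.072 .132 -.0145; python3 - <<'E'
from h import *
b=cam("scene","zj_scene")["img"]
cv2.imwrite("pics/zj.png",cv2.resize(b[140:240,250:350],None,fx=6,fy=6,interpolation=cv2.INTER_CUBIC)[:,:,::-1])
E
```

```text
t: 43.0
tcp_pos: [0.5417, -0.0719, 0.1398]
orientation: [0.007, 1.0, -0.001, 0.003]
contact_force: [7.2, -0.6, 6.2]
grip_width: 0.069
t: 43.17
tcp_pos: [0.543, -0.072, 0.1375]
orientation: [0.007, 1.0, -0.001, 0.003]
contact_force: [8.2, -1.4, 6.6]
grip_width: 0.0689
t 43.17 tcp [ 0.543  -0.072   0.1375] yaw -0.0145 turn deg -0.0 shift mm after turn [-7.9  0.1  5.6] w 0.0689 F [ 8.2 -1.4  6.6] q [-0.13  0.18 -0.18  1.2  -0.   -0.12]
```

View pics/zj.png

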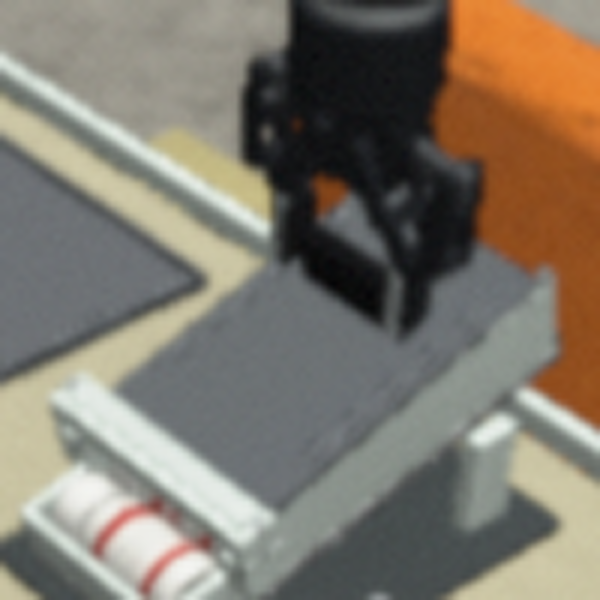

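```bash
python3 -m inch '[-1.3,0,2.5,0,0,0,0,0]';python3 -m inch '[-1.2,0,2,0,0,0,0,0]'; python3 -m inch '[-1,0,2,0,0,0,0,0]';python3 d.py .551 -.072 .132 -.0145; python3 - <<'E'
from h import *
b=cam("scene","zk_scene")["img"]
cv2.imwrite("pics/zk.png",cv2.resize(b[140:240,250:350],None,fx=6,fy=6,interpolation=cv2.INTER_CUBIC)[:,:,::-1])
E
```

```text
t: 43.38
tcp_pos: [0.5444, -0.072, 0.1351]
orientation: [0.007, 1.0, -0.001, 0.003]
contact_force: [8.5, -1.3, 7.6]
grip_width: 0.0693
t: 43.55
tcp_pos: [0.5455, -0.072, 0.1331]
orientation: [0.007, 1.0, -0.001, 0.003]
contact_force: [7.8, -1.8, 7.7]
grip_width: 0.0691
t: 43.72
tcp_pos: [0.5462, -0.072, 0.1318]
orientation: [0.007, 1.0, -0.001, 0.003]
contact_force: [5.1, -1.2, 10.1]
grip_width: 0.069
t 43.72 tcp [ 0.5462 -0.072   0.1318] yaw -0.0146 turn deg -0.0 shift mm after turn [-4.8  0.1 -0.2] w 0.069 F [ 5.1 -1.2 10.1] q [-0.13  0.19 -0.19  1.19 -0.   -0.12]
```

View pics/zk.png

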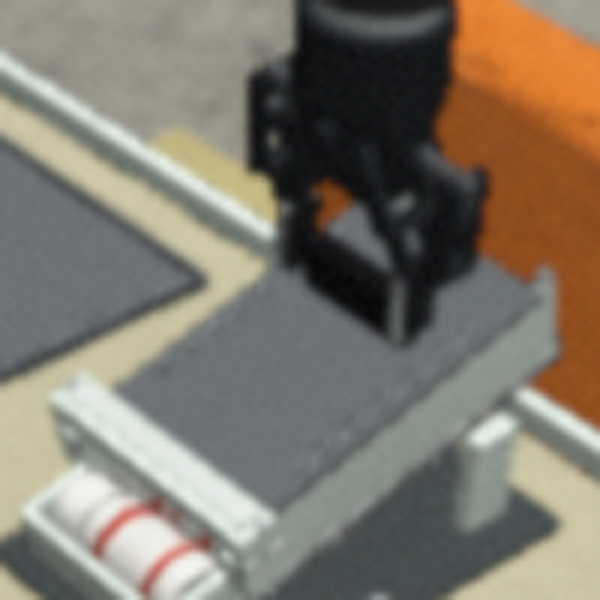

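Flush against the walls (Fz rising, catch visible behind the top edge at (545,280)). One more small press, then release.

```bash
python3 -m inch '[0,0,2,0,0,0,0,0]'; python3 -m inch '[0,0,-1,0,0,0,0,0]'; python3 -m inch '[0,0,0,0,0,0,0,0,0,0,0,0,0,0,0,0,0,0,0,0]' 0; python3 -m inch '[0,0,-4,0,0,0,-8,0,0,0,-15,0,0,0,-30,0,0,0,-35,0,0,0,-35,0,0,0,0,0]'; python3 -m inch '[0,30,0,0,0,40,0,0,0,40,0,0,0,40,0,0,0,40,0,0,0,40,0,0,0,30,0,0,0,0,0,0]';  python3 - <<'E'
from h import *
b=cam("scene","fa_scene")["img"];a=cam("top","fa_top")["img"]
cv2.imwrite("pics/fa.png",cv2.resize(b[150:260,240:350],None,fx=5.4,fy=5.4,interpolation=cv2.INTER_CUBIC)[:,:,::-1])
cv2.imwrite("pics/fat.png",cv2.resize(a[110:220,250:330],None,fx=5.4,fy=5.4,interpolation=cv2.INTER_CUBIC)[:,:,::-1])
E
```

```text
t: 43.93
tcp_pos: [0.5463, -0.072, 0.1318]
orientation: [0.007, 1.0, -0.001, 0.004]
contact_force: [0.7, -0.8, 21.2]
grip_width: 0.0691
t: 44.1
tcp_pos: [0.5463, -0.072, 0.1318]
orientation: [0.007, 1.0, -0.001, 0.004]
contact_force: [3.4, -0.8, 16.0]
grip_width: 0.0692
t: 44.52
tcp_pos: [0.5431, -0.0715, 0.1271]
orientation: [0.007, 1.0, 0.0, -0.001]
contact_force: [0.0, 0.3, 1.0]
grip_width: 0.0852
t: 45.1
tcp_pos: [0.5457, -0.0718, 0.2627]
orientation: [0.007, 1.0, -0.001, 0.005]
contact_force: [0.0, -0.0, 0.3]
grip_width: 0.0855
t: 45.77
tcp_pos: [0.5472, 0.1935, 0.2547]
orientation: [0.004, 1.0, 0.001, -0.0]
contact_force: [-1.2, -1.4, -0.5]
grip_width: 0.0854
```

View pics/fa.png

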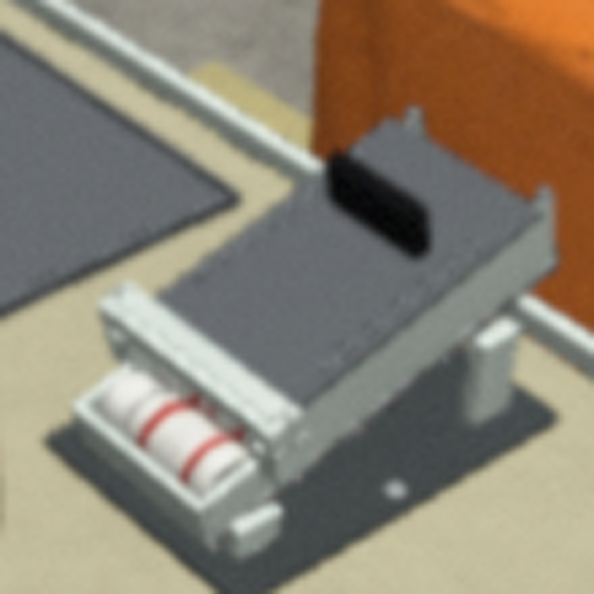

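View pics/fat.png

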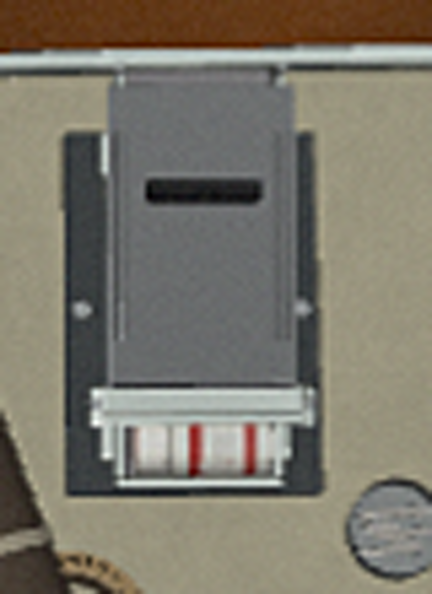

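```bash
python3 - <<'E'
from h import *
b=cam("scene","fb_scene")["img"]
a=cv2.imread("pics/fa_scene.png")[:,:,::-1].astype(int)
print(abs(a-b)[150:260,240:350].max(), abs(a-b)[150:260,240:350].mean(), r.get_obs()["t"])
print(r.job_done())
E
```

```text
9 1.2699724517906337 45.9167
the job is handed in; nothing more can be done
None
```

I took the cover off and laid it aside, then loaded all three bottles that were present, caps to the left. I put the cover back and handed the job in at about 46 s of the 208 s allowed.

**How the cover was handled:** The moves only allow turning about the tool's vertical axis. So I gripped the rib across its 70 mm length instead of the suggested 14 mm, which let the cover tilt between the pads. To refit it, I tilted it against the catches, slid the lip under the ledge and lifted until the ledge held it (about −7 N). I then pulled it to the slot's front stop, swung the top edge down and let go.

**Last checks:**
- **Cover:** in both camera views it lies flush on the walls in front of the two catches. The rib is within about 1 pixel of where it was at the start.
- **At rest:** two pictures taken just before handing in showed no movement around the dispenser.
- **Bottles:** the pictures before I refitted the cover showed all three in a row at the low end. Now only the front one shows, with its cap to the left.
- **Stapler:** I never touched it. It looked in place in the last pictures that showed it, and I did not measure it again at the end.

**What went off plan:**
- My first lift of the lip came up without resistance, because it was just short of the ledge. I went back and slid it about 7 mm further in.
- The first bottle brushed the right wall at about 5 N. I moved it over before releasing it.
- My estimates of the lip's position differed by several millimetres, so I relied on contact forces for that fit. The raised-lip step was never measured directly.

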